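Mark the young cheeses and shelve them

TASK

Each small cream cheese on the mat carries a brown mark plate standing proud of its top: with the hand stamp, held upright and centred on the plate, press every plate in slowly and squarely until it lies flush, without sliding, and lift straight off (never push a plate with the fingers), then stand the stamp back upright on the middle of its rest. When all the plates are in, pull the rack's shelf out by its handle, stand all the marked cheeses upright, flat on the shelf, and push the shelf fully home with them. Leave the jar and the brush where they are.

Things in the scene. Friction and masses are not known exactly. Their poses are not given: they have to be found in the camera images.
- shelf (a joint): pull-out wire shelf of a low stainless rack (260 deep, 300 wide, fixed), a tray on a straight slide (m): 0 fully home, 0.2 fully out towards the robot; stiff (about 4 N), stays where it is left; starts 0 to 0.03 out. The rack's wire top, 66 to 74 mm above the table, roofs the shelf; three yellow stock cheeses (36 mm high) are fixed on its far half
- shelf_handle (a point): middle of the shelf's handle: level round bar 10 mm thick, 120 mm long along its y, 32 mm above the table, free above. Moves with the shelf; its x axis points into the rack (yaw up to 0.12 rad), the shelf comes out along -x. Shelf floor: x = 42 to 292 mm, |y| < 131 mm, upper face 18 mm below this point, rim 12 mm over it; the rack's top starts at x = 37 mm + shelf
- mat: white plastic draining mat, 250 by 290 mm, lying flat on the table (under 2 mm, no step), fixed; origin at its centre; the unmarked cheeses stand on it
- cheese_1: small cream-coloured cheese wheel, firm, 60 mm across, 36 mm high, about 0.13 kg with its mark; origin at the centre of its underside, z up through its flat top. All cheeses are alike; two to four of the four are there (others None)
- mark_1: square brown casein mark plate in the middle of the top of cheese_1, 24 x 24 x 5 mm; origin at the centre of its upper face, z up. At first it stands 3 mm proud (39 mm over the cheese's underside); about 10 N drives it in till flush (36 mm), where it stops and stays.
- cheese_2: small cream-coloured cheese wheel, firm, 60 mm across, 36 mm high, about 0.13 kg with its mark; origin at the centre of its underside, z up through its flat top. All cheeses are alike; two to four of the four are there (others None)
- mark_2: square brown casein mark plate in the middle of the top of cheese_2, 24 x 24 x 5 mm; origin at the centre of its upper face, z up. At first it stands 3 mm proud (39 mm over the cheese's underside); about 10 N drives it in till flush (36 mm), where it stops and stays.
- cheese_3: small cream-coloured cheese wheel, firm, 60 mm across, 36 mm high, about 0.13 kg with its mark; origin at the centre of its underside, z up through its flat top. All cheeses are alike; two to four of the four are there (others None)
- mark_3: square brown casein mark plate in the middle of the top of cheese_3, 24 x 24 x 5 mm; origin at the centre of its upper face, z up. At first it stands 3 mm proud (39 mm over the cheese's underside); about 10 N drives it in till flush (36 mm), where it stops and stays.
- cheese_4: small cream-coloured cheese wheel, firm, 60 mm across, 36 mm high, about 0.13 kg with its mark; origin at the centre of its underside, z up through its flat top. All cheeses are alike; two to four of the four are there (others None)
- mark_4: square brown casein mark plate in the middle of the top of cheese_4, 24 x 24 x 5 mm; origin at the centre of its upper face, z up. At first it stands 3 mm proud (39 mm over the cheese's underside); about 10 N drives it in till flush (36 mm), where it stops and stays.
- stamp: hand stamp: square steel foot 36 x 36 x 16 mm with a flat face below, above it a black square grip 24 x 24 mm reaching to 90 mm above the face; 0.2 kg, bottom-heavy; origin at the centre of the face, z up along the grip (the sides of foot and grip are along x and y). Starts standing upright on its rest
- rest: stamp rest: a flat white plastic plate 70 x 70 mm, 8 mm high, no rim, fixed; origin at the centre of its underside; between the mat and the rack
- jar: closed amber glass jar, 60 mm across, 85 mm high; not part of the job, leave alone; origin under its centre
- brush: rind brush with wooden handle, 200 mm long along its x, 25 mm wide, lying; not part of the job, leave alone; origin under its middle
Mind the look-alikes: they are no part of the job. Leave any pink or purple look-alike of the cheese_1 alone.

How it is judged:
On the way, in this order (a step that is already met when the one before it is completed fails the run):
1. every cheese's mark plate is pressed in flush (z of mark_1 in the frame of cheese_1 below 0.0371 m and z of mark_2 in the frame of cheese_2 below 0.0371 m and z of mark_3 in the frame of cheese_3 below 0.0371 m and z of mark_4 in the frame of cheese_4 below 0.0371 m), for 0.2 s.
2. every marked cheese stands on the shelf (all of step 1 and x of cheese_1 in the frame of shelf_handle between 0.069 and 0.265 m and y of cheese_1 in the frame of shelf_handle between -0.104 and 0.104 m and z of cheese_1 in the frame of shelf_handle between -0.024 and -0.012 m and angle between each of cheese_1, cheese_2, cheese_3, cheese_4's own z axis and vertical below 0.1 rad and x of cheese_2 in the frame of shelf_handle between 0.069 and 0.265 m and y of cheese_2 in the frame of shelf_handle between -0.104 and 0.104 m and z of cheese_2 in the frame of shelf_handle between -0.024 and -0.012 m and x of cheese_3 in the frame of shelf_handle between 0.069 and 0.265 m and y of cheese_3 in the frame of shelf_handle between -0.104 and 0.104 m and z of cheese_3 in the frame of shelf_handle between -0.024 and -0.012 m and x of cheese_4 in the frame of shelf_handle between 0.069 and 0.265 m and y of cheese_4 in the frame of shelf_handle between -0.104 and 0.104 m and z of cheese_4 in the frame of shelf_handle between -0.024 and -0.012 m), for 0.2 s.
At the end, for the whole second after the job is handed in: Shelf in (under 8 mm). Each cheese upright (0.1 rad), flat on the shelf floor inside its rim, at rest; its mark within 1.1 mm of flush. Stamp upright (0.1 rad) on its rest, within 20 mm of the middle (all of step 2 and linear speed of each of cheese_1, cheese_2, cheese_3, cheese_4, stamp below 0.02 m/s and value of joint shelf below 0.008 m and horizontal distance between stamp and rest below 0.02 m and z of stamp in the frame of rest between 0.004 and 0.012 m and angle between stamp's own z axis and vertical below 0.1 rad); the robot touches nothing.
It fails at once if the held stamp presses a plate (over 6 N) while leaning more than 0.15 rad (angle between stamp's own z axis and vertical above 0.15 rad and contact force between the fingers and stamp above 4 N and (contact force between stamp and mark_1 above 6 N or contact force between stamp and mark_2 above 6 N or contact force between stamp and mark_3 above 6 N or contact force between stamp and mark_4 above 6 N)).
It fails at once if the held stamp slides or is driven faster than 0.08 m/s while pressing a plate (over 6 N) (linear speed of stamp above 0.08 m/s and contact force between the fingers and stamp above 4 N and (contact force between stamp and mark_1 above 6 N or contact force between stamp and mark_2 above 6 N or contact force between stamp and mark_3 above 6 N or contact force between stamp and mark_4 above 6 N)).
It fails at once if the held stamp presses a plate (over 6 N) more than 12 mm off the cheese's centre (contact force between the fingers and stamp above 4 N and ((contact force between stamp and mark_1 above 6 N and horizontal distance between stamp and cheese_1 above 0.012 m) or (contact force between stamp and mark_2 above 6 N and horizontal distance between stamp and cheese_2 above 0.012 m) or (contact force between stamp and mark_3 above 6 N and horizontal distance between stamp and cheese_3 above 0.012 m) or (contact force between stamp and mark_4 above 6 N and horizontal distance between stamp and cheese_4 above 0.012 m))).
It fails at once if a mark plate is pushed with the fingers (more than 6 N) (contact force between the fingers and mark_1 above 6 N or contact force between the fingers and mark_2 above 6 N or contact force between the fingers and mark_3 above 6 N or contact force between the fingers and mark_4 above 6 N).
It fails at once if the jar or the brush is moved more than 30 mm (distance of any of jar, brush from where it was at the start of the episode above 0.03 m).
Of cheese_1, cheese_2, cheese_3, cheese_4 only 2 to 4 are there at a start; the rules pass over those that are not, and their reading is None.
At some moment in a run one of cheese_1, cheese_2, cheese_3, cheese_4 may be knocked a few centimetres aside while the robot is not near it.
Once in a run the grip may slacken for a moment while it holds something.
It also fails if it takes over 210 s, if anything falls off the work surface, if the arm or the gripper's body presses on something with over 40 N, if the wrist force passes 120 N, or if a joint passes its speed limit or range.

ROBOT

A 6-joint arm with a two-finger parallel gripper is mounted at the origin on the work surface. World frame = base frame: x ahead of the robot, y to its left, z up, the work surface at z = 0. Lengths are in m, angles in rad, forces in N, time in s.
With the tool pointing down it reaches from about 0.3 to 0.775 m from the base axis. Payload 14.6 kg.
Tool frame: the origin (TCP) lies at the very end of the fingers, on their centre line; the grasp point (between the pads) lies 19 mm behind it; z points along the fingers, y is the line along which they close (so a half turn about z gives the same grasp; the last joint's range is limited). The gripper opens to 94 mm and grips with 3 to 60 N. Pads are 16 mm wide; open, the fingers measure 119 mm over their backs; the gripper's body (75 mm by 177 mm) begins 78 mm behind the grasp point.
Start: joints at [-1.19, 0.3, 1.521, -0, 1.321, -0.067], TCP at [0.238, -0.496, 0.182] pointing down, gripper open.
Joint ranges: [-3.03, 3.03], [-0.79, 2.21], [0.23, 2.52], [-1.04, 4.18], [0, 3.07], [-2.55, 2.55]. Speed limits (rad/s): [2.22, 2.22, 2.57, 3.14, 3.14, 3.14].

INTERFACE

Orientations are given as [roll, pitch, yaw] about the fixed x, y, z axes, in that order (R = Rz(yaw) Ry(pitch) Rx(roll)).
In Python, from station import ctrl, camera, camera_info, finder gives the robot as it stands.
- The arm moves only by the tool carry_out, never from a script. Its argument "motion" is a list of rows, each a list of 2 entries, a list of its own where there are three numbers: the shift along the tool's x, y, z as a fraction of full scale, then the turn about the tool's z as a fraction of full scale. A call has 1 to 12 rows; each row is the pose to reach, as a shift and turn from the pose commanded when the call began, along the tool's axes at that moment, turning the shorter way round; what a row does not reach only later rows make up. Full scale, the value 1, is 200 mm for a shift and 360 degrees for a turn. A row lasts 1/10 s, in which the tool goes at most 50 mm and 8.59 degrees, less where a joint would pass 70% of its speed; a pose out of reach is approached as far as the arm can. A call with a number of a shift or a turn outside -1 to 1 is refused whole. A call with a gripper value outside its range is refused whole. "hand" is the closure, from -1 (fully open) to 1 (shut), set as the call begins (left out, the last holds). The fingers move at their own pace and stop on an object; "force" is the grip in N (left out, the last holds). Time passes only in rows, so rows that repeat a pose let the fingers close. It gives the time, the measured TCP pose, the force, the opening and the grip force at its end, in the units of the state.
- ctrl.get_obs(): the state, without advancing time (a new reading comes with each control period).
- camera(name): name is "side" or "top" or "wrist"; returns (picture, depth): 480x640x3 uint8, blue, green, red; 480x640 float32, m along the optical axis (not along the pixel's ray), 0 where there is no reading.
- camera_info(name): a dict with "camera_matrix" (3x3 intrinsics, pixels), "origin" and "attitude" of the camera in the world. Camera axes: x right, y down, z forward; pixel columns grow to the right and rows downward; lengths in m; the calibration is good to about 2 mm. A picture is of the moment at which its call begins: read the wrist's pose just before it. camera_info takes no time and is no camera call; for the wrist camera it gives the pose at the moment of the call.
- ctrl.hand_in(): hands the job in; it is judged then, once.
Trained networks look in the newest picture that a camera, given by its name, has taken for a name from the list of things; names that differ only in an ending like _2 or _b are one class to them, and where a whole thing is asked for, a point or a joint stands for the part that bears it (a point fixed in the world has none). Each returns a list of dicts, best first, with "conf" (0 to 1); they miss things now and then, are a little off and sometimes report something else, mostly with a low value. They report only what shows in the picture. A call takes as long as a camera call. They do not tell look-alikes from the thing itself.
- finder.boxes_of(camera, query): "location" ([column, row] in pixels, amid what is visible of it).
- finder.cut_out(camera, query): "mask" (480x640 bool, what is visible of it) and "location" ([column, row] in pixels, amid what is visible of it).
- finder.pinpoint(camera, query): "location" ([column, row] in pixels: a listed point, or the origin of a listed thing).
The state is a dict: "time_s": time; "qpos": joint angles; "joint_vel": joint speeds; "tau": joint torques, N m; "ee_pos": TCP position; "eef_rot": TCP orientation; "force": force on the tool from outside, world axes, zero at the start; "moment": the same for the moment, N m; "grip_width": finger opening in m; "grip_force": force on a finger pad.
Only numpy, scipy, OpenCV 4.12 (cv2) and the standard library are available. Lean on these libraries where they do the work, as an engineer would, in place of code of your own. Each camera call takes 0.05 s, during which the arm holds its last target. There are 200 camera calls.

## Working session

There is one attempt and no reset: what is moved stays moved. The work goes in short steps, Python scripts to look and compute and a tool call to move; the robot and the scene stay as the last step left them, time stands still between calls to the robot, and variables do not carry over. Pictures are saved under pics/ and viewed, at most 14 in all, crops included, and the job is handed in when it is done.

Besides the shell and the picture viewer there is one more tool, called after "Emit:" by a JSON object that holds its "api" and its "payload", one argument or row to a line. carry_out: Moves the arm, as the interface text tells. Its arguments: {"type":"object","properties":{"motion":{"type":"array","items":{"type":"array"}},"hand":{"type":"number"},"force":{"type":"number"}},"required":["motion"]}

```bash
mkdir -p pics; ls; cat > h.py <<'E'
import numpy as np, cv2
from scipy.spatial.transform import Rotation as R
from station import ctrl, camera, camera_info, finder
def att(i):
    a=np.array(i["attitude"],float)
    return a if a.shape==(3,3) else R.from_euler('xyz',a).as_matrix()
def world(i,px,d):
    K=np.array(i["camera_matrix"]); p=np.linalg.inv(K)@np.array([px[0],px[1],1.0])
    return np.array(i["origin"])+att(i)@(p*d)
def onz(i,px,z):
    K=np.array(i["camera_matrix"]); r=att(i)@(np.linalg.inv(K)@np.array([px[0],px[1],1.0])); o=np.array(i["origin"])
    return o+r*(z-o[2])/r[2]
def cloud(i,d):
    K=np.array(i["camera_matrix"]); v,u=np.mgrid[0:480,0:640]
    p=np.stack([(u-K[0,2])/K[0,0]*d,(v-K[1,2])/K[1,1]*d,d],-1)
    return p@att(i).T+np.array(i["origin"])
E
python3 - <<'E'
from h import *
o=ctrl.get_obs(); print({k:np.round(v,3) for k,v in o.items()})
for n in("top","side"):
    p,d=camera(n); i=camera_info(n); print(n,i); cv2.imwrite(f"pics/{n}0.png",p)
    for q in("cheese_1","mark_1","stamp","rest","jar","brush","mat","shelf_handle"):
        print(q,[(np.round(r["location"]),round(r["conf"],2),np.round(world(i,r["location"],d[int(r["location"][1]),int(r["location"][0])]),3)) for r in finder.pinpoint(n,q) if r["conf"]>.2])
E
```

```text
pics
{'time_s': np.float64(0.0), 'qpos': array([-1.19 ,  0.3  ,  1.522, -0.   ,  1.321, -0.067]), 'joint_vel': array([-0.002, -0.   , -0.001, -0.001, -0.001, -0.   ]), 'tau': array([ 0.0000e+00, -5.3180e+01, -3.5274e+01,  7.1000e-02,  2.4000e-02,
       -0.0000e+00]), 'ee_pos': array([ 0.238, -0.496,  0.181]), 'eef_rot': array([-3.14 , -0.   ,  0.448]), 'force': array([0.254, 0.985, 0.867]), 'moment': array([-0.011,  0.056,  0.021]), 'grip_force': np.float64(0.0), 'grip_width': np.float64(0.094)}
top {'camera_matrix': array([[555.64406732,   0.        , 328.25480946],
       [  0.        , 555.64406732, 241.45687077],
       [  0.        ,   0.        ,   1.        ]]), 'origin': array([ 0.411728  , -0.09518268,  1.25576961]), 'attitude': array([-3.083297  , -0.01552738, -1.58674033])}
cheese_1 [(array([415., 333.]), 0.89, array([ 0.281, -0.3  ,  0.041])), (array([490., 300.]), 0.79, array([ 0.348, -0.467,  0.038])), (array([365., 201.]), 0.75, array([ 0.571, -0.197,  0.039])), (array([363., 246.]), 0.64, array([ 0.471, -0.191,  0.036])), (array([422., 209.]), 0.61, array([ 0.55 , -0
[... 2198 characters left out ...]
), 0.37, array([ 0.556, -0.338,  0.037]))]
stamp [(array([310., 254.]), 0.69, array([ 0.515, -0.041,  0.028]))]
rest [(array([312., 260.]), 0.87, array([ 0.506, -0.034,  0.015]))]
jar [(array([252., 220.]), 0.71, array([ 0.697, -0.085,  0.037]))]
brush [(array([358., 283.]), 0.81, array([ 0.374, -0.009,  0.019])), (array([365., 184.]), 0.39, array([ 0.457, -0.324,  0.038]))]
mat [(array([339., 200.]), 0.72, array([ 0.515, -0.265,  0.005])), (array([345., 224.]), 0.58, array([ 0.463, -0.167,  0.031]))]
shelf_handle [(array([236., 333.]), 0.87, array([0.584, 0.228, 0.039])), (array([358., 288.]), 0.75, array([0.37 , 0.003, 0.02 ])), (array([347., 223.]), 0.46, array([ 0.459, -0.167,  0.037]))]
```

View pics/top0.png

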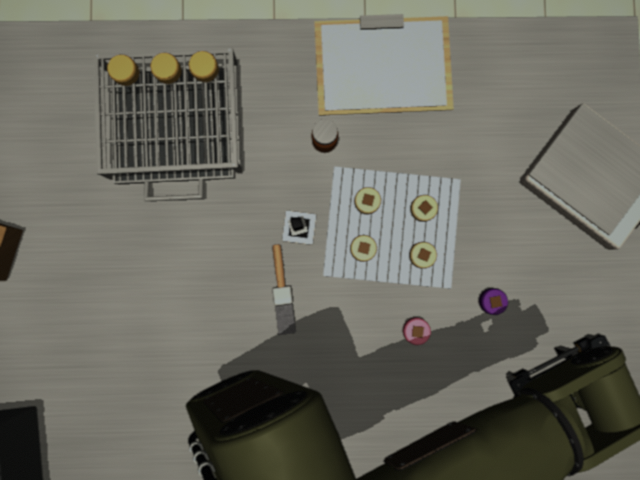

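View pics/side0.png

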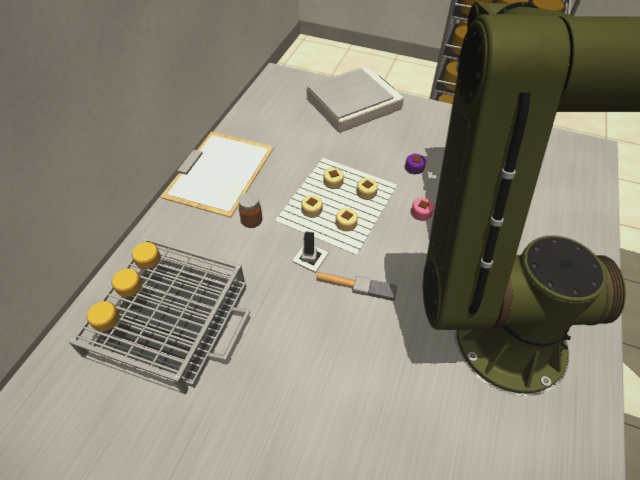

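The top view shows four cream cheeses on the mat at (368,200), (425,208), (363,248) and (424,255). The pink (417,331) and purple (493,300) ones are look-alikes. The stamp is at (299,226), the rack spans columns 98-240, and the handle is near (175,197). The side view agrees.

```bash
cat >> h.py <<'E'
def marks(n="top",zmark=.039,save=None):
    """brown plates on cream cheeses: centre by upper-face mask, plus cheese-top centroid"""
    p,d=camera(n); i=camera_info(n); P=cloud(i,d); hsv=cv2.cvtColor(p,cv2.COLOR_BGR2HSV)
    if save: cv2.imwrite(save,p)
    z=P[...,2]; m=((z>.028)&(z<.05)&(d>0)).astype(np.uint8)
    k,l,s,c=cv2.connectedComponentsWithStats(m); out=[]
    for j in range(1,k):
        if s[j,4]<60: continue
        q=P[l==j]; h=np.median(hsv[l==j],0)
        out.append((np.round((q[:,:2].min(0)+q[:,:2].max(0))/2,4),np.round(np.ptp(q[:,:2],axis=0),3),h,s[j,4],np.round(c[j])))
    return out
E
python3 - <<'E'
from h import *
for r in marks(): print(*r)
p,d=camera("top"); i=camera_info("top"); P=cloud(i,d); 
f=lambda lo,hi,zl,zh:P[(P[...,0]>lo[0])&(P[...,0]<hi[0])&(P[...,1]>lo[1])&(P[...,1]<hi[1])&(P[...,2]>zl)&(P[...,2]<zh)&(d>0)]
s=f((.45,-.12),(.57,.02),.085,.12); print("stamp top",len(s),s.mean(0),cv2.minAreaRect(s[:,:2].astype(np.float32)*1000))
s=f((.45,-.12),(.57,.02),.004,.03); print("rest",len(s),cv2.minAreaRect(s[:,:2].astype(np.float32)*1000))
s=f((.5,.05),(.95,.5),.055,.09); print("rack top",len(s),cv2.minAreaRect(s[:,:2].astype(np.float32)*1000))
s=f((.5,.05),(.95,.5),.095,.15); print("stock",len(s),s.mean(0) if len(s) else 0)
s=f((.5,.05),(.95,.5),.0,.4); print(np.percentile(s[:,2],[1,50,95,99,100]))
s=f((.56,.1),(.612,.36),.022,.05); print("handle",len(s),cv2.minAreaRect(s[:,:2].astype(np.float32)*1000),s.min(0),s.max(0))
for nm in("top","side"):
  p,d=camera(nm);i=camera_info(nm);P=cloud(i,d)
  m=(abs(P[...,2]-.034)<.010)&(P[...,0]>.55)&(P[...,0]<.61)&(P[...,1]>.14)&(P[...,1]<.33)
  q=P[m]; 
  for y in np.arange(.15,.32,.02):
    t=q[abs(q[:,1]-y)<.01]; print(nm,round(y,2),len(t),np.round(np.percentile(t[:,0],[0,25,50,75,100]),3) if len(t) else '')
E
```

```text
[ 0.6193 -0.6775] [0.326 0.251] [21. 36. 98.] 1185 [577. 203.]
[0.6009 0.2253] [0.043 0.128] [ 26.  23. 115.] 359 [172. 195.]
[ 0.5736 -0.2049] [0.059 0.058] [ 30.  69. 149.] 557 [368. 200.]
[ 0.5551 -0.3293] [0.056 0.058] [ 30.  74. 148.] 554 [424. 207.]
[0.4683 0.5847] [0.113 0.036] [ 16. 151.  28.] 255 [  7. 250.]
[ 0.4673 -0.193 ] [0.058 0.056] [ 30.  62. 151.] 551 [363. 248.]
[ 0.4499 -0.3242] [0.058 0.057] [ 30.  69. 149.] 561 [423. 255.]
[ 0.3459 -0.4786] [0.057 0.057] [141. 154.  85.] 569 [494. 301.]
[ 0.2835 -0.3064] [0.057 0.058] [170.  94. 119.] 575 [417. 331.]
[0.0591 0.5559] [0.149 0.083] [45. 17. 15.] 448 [ 29. 440.]
stamp top 132 [ 0.51914456 -0.0478224   0.0975883 ] ((519.9108276367188, -47.74308776855469), (24.548622131347656, 23.82175636291504), 17.164243698120117)
rest 1109 ((510.14056396484375, -50.12317657470703), (139.82974243164062, 119.87743377685547), 89.61202239990234)
rack top 6337 ((768.5291748046875, 232.70602416992188), (262.5346374511719, 303.23687744140625), 2.13382887840271)
stock 1993 [0.8500746  0.22612909 0.10904473]
[1.03706346e-04 1.13269829e-02 
[... 198 characters left out ...]
72102 0.29209624 0.04256021]
top 0.15 0 
top 0.17 70 [0.582 0.587 0.591 0.599 0.608]
top 0.19 37 [0.582 0.585 0.585 0.588 0.59 ]
top 0.21 44 [0.581 0.583 0.585 0.588 0.59 ]
top 0.23 38 [0.581 0.582 0.584 0.588 0.591]
top 0.25 46 [0.58  0.581 0.584 0.586 0.589]
top 0.27 41 [0.58  0.581 0.584 0.586 0.593]
top 0.29 62 [0.579 0.587 0.595 0.602 0.61 ]
top 0.31 0 
side 0.15 0 
side 0.17 60 [0.582 0.587 0.593 0.601 0.609]
side 0.19 39 [0.582 0.584 0.586 0.588 0.592]
side 0.21 37 [0.581 0.584 0.586 0.588 0.591]
side 0.23 40 [0.58  0.583 0.585 0.587 0.591]
side 0.25 38 [0.58  0.582 0.584 0.586 0.59 ]
side 0.27 42 [0.58  0.582 0.583 0.586 0.589]
side 0.29 63 [0.58  0.585 0.593 0.601 0.61 ]
side 0.31 0
```

```bash
cat >> h.py <<'E'
def plan(x,y,z,yaw,frm=None):
    """fractions (shift/0.2 in tool axes, turn/360deg) from current (or given) pose to the target; tool points down"""
    o=ctrl.get_obs(); p=np.array(o["ee_pos"]); a=o["eef_rot"][2]
    if frm is not None: p=np.array(frm[:3]); a=frm[3]
    w=np.array([x,y,z])-p; c,s=np.cos(a),np.sin(a)
    t=np.array([c*w[0]+s*w[1], s*w[0]-c*w[1], -w[2]])
    turn=-(yaw-a); turn=(turn+np.pi/2)%np.pi-np.pi/2
    n=max(np.linalg.norm(w)/.05, abs(np.degrees(turn))/8.59)
    print("shift",np.round(t/.2,4),"turn",round(turn/2/np.pi,4),"rows>=",round(n,1))
E
python3 -c "
from h import *
plan(.45,-.15,.23,.3)"
```

```text
shift [ 1.7034 -1.0998 -0.2413] turn 0.0235 rows>= 8.2
```

Emit:
{"api": "carry_out", "payload": {
  "motion": [
    [[0.3,-0.2,-0.24],0.01],
    [[0.5,-0.35,-0.24],0.0235],
    [[0.7,-0.45,-0.24],0.0235],
    [[0.85,-0.55,-0.24],0.0235],
    [[0.85,-0.55,-0.24],0.0235]
  ],
  "hand": -1,
  "force": 30
}}

```text
time_s: 1.6
ee_pos: [0.3455, -0.32, 0.2305]
eef_rot: [3.141, -0.001, 0.303]
force: [0.1, 0.1, 0.0]
grip_width: 0.0944
grip_force: 0.0
```

```bash
python3 -c "
from h import *
print(ctrl.get_obs()['ee_pos'],ctrl.get_obs()['eef_rot'])
plan(.47,-.08,.23,.3)"
```

```text
[ 0.34547576 -0.32000996  0.2304838 ] [ 3.14074604e+00 -9.62775952e-04  3.03248225e-01]
shift [ 0.9526 -0.9594  0.0024] turn 0.0005 rows>= 5.4
```

Emit:
{"api": "carry_out", "payload": {
  "motion": [
    [[0.15,-0.15,0],0],
    [[0.32,-0.32,0],0],
    [[0.5,-0.5,0],0],
    [[0.67,-0.67,0],0],
    [[0.83,-0.83,0],0],
    [[0.95,-0.96,0],0],
    [[0.95,-0.96,0],0]
  ]
}}

```text
time_s: 2.3
ee_pos: [0.4696, -0.0808, 0.2296]
eef_rot: [-3.141, -0.0, 0.304]
force: [1.1, -1.1, -0.4]
grip_width: 0.0941
grip_force: 0.0
```

```bash
python3 - <<'E'
from h import *
o=ctrl.get_obs(); print(o['ee_pos'],o['eef_rot'])
p,d=camera("wrist"); i=camera_info("wrist"); print(i); cv2.imwrite("pics/w1.png",p); P=cloud(i,d)
for lo,hi,nm in((.085,.11,"stamp"),(.004,.02,"rest")):
    m=((P[...,2]>lo)&(P[...,2]<hi)&(d>0)).astype(np.uint8)
    k,l,s,c=cv2.connectedComponentsWithStats(m)
    for j in range(1,k):
        if s[j,4]>150: print(nm,s[j],cv2.minAreaRect(P[l==j][:,:2].astype(np.float32)*1000))
E
```

```text
[ 0.46955215 -0.08075518  0.22955176] [-3.14113094e+00 -1.78449264e-06  3.03894033e-01]
{'camera_matrix': array([[424.91987321,   0.        , 318.76186455],
       [  0.        , 424.91987321, 242.74064977],
       [  0.        ,   0.        ,   1.        ]]), 'origin': array([ 0.54548136, -0.05776762,  0.43233239]), 'attitude': array([ 2.86215205e+00, -7.38895771e-04, -1.26725533e+00])}
stamp [283 135  31  32 951] ((519.26416015625, -49.20882797241211), (23.90443229675293, 23.57098960876465), 17.10702896118164)
rest [ 258   99   94   96 3661] ((517.0131225585938, -51.783905029296875), (69.99441528320312, 69.92291259765625), 81.81893157958984)
rest [442 109  28  59 218] ((569.357666015625, -185.0975341796875), (54.11806106567383, 17.533737182617188), 11.35887622833252)
rest [551 167  44  57 449] ((557.0708618164062, -315.7950744628906), (28.639057159423828, 60.290035247802734), 83.48605346679688)
rest [ 203  169   49  184 4118] ((379.4747314453125, -11.417911529541016), (200.84420776367188, 42.01734161376953), 6.644620418548584)
rest [394 209  47  41 201] ((477.7402038574219, -177.59100341796875), (20.15092658996582, 56.112552642822266), 58.56943130493164)
rest [504 261  48  50 398] ((454.89007568359375, -309.7982177734375), (25.572181701660156, 58.9357795715332), 74.33773040771484)
rest [432 388  27  17 220] ((297.5093688964844, -285.5895690917969), (6.920811653137207, 32.8851318359375), 55.89284896850586)
rest [ 133  451   91   29 1824] ((109.75873565673828, -16.807575225830078), (39.143070220947266, 104.68238067626953), 12.027379989624023)
```

View pics/w1.png

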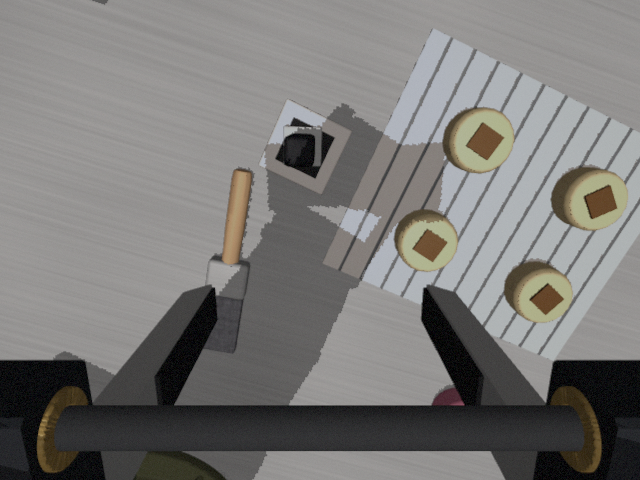

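The wrist view shows the stamp at (300,150) on its rest, the four cheeses and the brush, all clear. Next I go above the stamp and down over its grip.

```bash
python3 -c "
from h import *
plan(.5193,-.049,.13,.2985)
plan(.5193,-.049,.063,.2985)"
```

```text
shift [ 0.2905 -0.0843  0.4976] turn 0.0007 rows>= 2.3
shift [ 0.2905 -0.0843  0.8326] turn 0.0007 rows>= 3.5
```

Emit:
{"api": "carry_out", "payload": {
  "motion": [
    [[0.15,-0.04,0.1],0.0007],
    [[0.2905,-0.0843,0.25],0.0007],
    [[0.2905,-0.0843,0.45],0.0007],
    [[0.2905,-0.0843,0.6],0.0007],
    [[0.2905,-0.0843,0.75],0.0007],
    [[0.2905,-0.0843,0.8326],0.0007],
    [[0.2905,-0.0843,0.8326],0.0007]
  ]
}}

```text
time_s: 3.05
ee_pos: [0.5175, -0.0514, 0.0611]
eef_rot: [-3.14, 0.004, 0.294]
force: [-0.4, 0.1, 0.4]
grip_width: 0.094
grip_force: 0.0
```

Emit:
{"api": "carry_out", "payload": {
  "motion": [
    [[0,0,0],0],
    [[0,0,0],0],
    [[0,0,0],0],
    [[0,0,0],0],
    [[0,0,0],0],
    [[0,0,0],0],
    [[0,0,0],0],
    [[0,0,0],0]
  ],
  "hand": 1,
  "force": 45
}}

```text
time_s: 3.85
ee_pos: [0.519, -0.0501, 0.0632]
eef_rot: [3.142, 0.0, 0.296]
force: [-0.6, -0.1, 0.6]
grip_width: 0.0332
grip_force: 0.0
```

Emit:
{"api": "carry_out", "payload": {
  "motion": [
    [[0,0,-0.1],0],
    [[0,0,-0.3],0],
    [[0,0,-0.5],0],
    [[0,0,-0.5],0]
  ]
}}

```text
time_s: 4.25
ee_pos: [0.5211, -0.0504, 0.1683]
eef_rot: [3.138, -0.007, 0.296]
force: [0.9, 0.2, -0.1]
grip_width: 0.002
grip_force: 0.0
```

The fingers hadn't closed yet when I lifted. I'll reopen and check the stamp.

Emit:
{"api": "carry_out", "payload": {
  "motion": [
    [[-0.2,0,-0.15],0],
    [[-0.3,0,-0.3],0],
    [[-0.3,0,-0.3],0],
    [[-0.3,0,-0.3],0]
  ],
  "hand": -1
}}

```text
time_s: 4.65
ee_pos: [0.4616, -0.0677, 0.223]
eef_rot: [3.141, -0.001, 0.295]
force: [0.2, 0.4, -1.1]
grip_width: 0.0307
grip_force: 0.0
```

```bash
cat >> h.py <<'E'
def blobs(lo,hi,name="wrist",amin=150,box=(.25,.8,-.45,.45),save=None):
    p,d=camera(name); i=camera_info(name); P=cloud(i,d)
    if save: cv2.imwrite(save,p)
    m=((P[...,2]>lo)&(P[...,2]<hi)&(d>0)&(P[...,0]>box[0])&(P[...,0]<box[1])&(P[...,1]>box[2])&(P[...,1]<box[3])).astype(np.uint8)
    k,l,s,c=cv2.connectedComponentsWithStats(m); hsv=cv2.cvtColor(p,cv2.COLOR_BGR2HSV)
    for j in range(1,k):
        if s[j,4]>amin:
            q=P[l==j]; r=cv2.minAreaRect(q[:,:2].astype(np.float32)*1000)
            print("c",np.round(r[0],1),"sz",np.round(r[1],1),"ang",round(r[2],1),"z",np.round(np.median(q[:,2]),4),"n",s[j,4],"px",np.round(c[j]),"hsv",np.median(hsv[l==j],0))
E
python3 - <<'E'
from h import *
o=ctrl.get_obs(); print(o['ee_pos'],o['eef_rot'])
blobs(.085,.11,box=(.45,.6,-.12,.02),save="pics/w2.png")
blobs(.004,.02,box=(.45,.6,-.12,.02))
E
```

```text
[ 0.4616041  -0.06770324  0.22302441] [ 3.14126271e+00 -5.81739251e-04  2.95380494e-01]
c [520.  -47.5] sz [23.8 23.8] ang 16.4 z 0.0966 n 985 px [316. 146.] hsv [105.  60.  18.]
c [517.6 -49.9] sz [70.  70.1] ang 81.9 z 0.0075 n 3810 px [320. 143.] hsv [ 14.  18. 138.]
c [4.645e+02 2.000e-01] sz [30.6 20. ] ang 6.3 z 0.0174 n 620 px [254. 182.] hsv [ 15.  98. 162.]
```

Stamp unmoved. Regrasp, with enough rows to close.

```bash
python3 -c "
from h import *
plan(.5197,-.0484,.063,.295)"
```

```text
shift [ 0.3059 -0.0062  0.7949] turn 0.0001 rows>= 3.4
```

Emit:
{"api": "carry_out", "payload": {
  "motion": [
    [[0.1,0,0],0],
    [[0.2,0,0.05],0],
    [[0.306,-0.006,0.1],0],
    [[0.306,-0.006,0.15],0],
    [[0.306,-0.006,0.35],0],
    [[0.306,-0.006,0.55],0],
    [[0.306,-0.006,0.7],0],
    [[0.306,-0.006,0.795],0],
    [[0.306,-0.006,0.795],0]
  ]
}}

```text
time_s: 5.65
ee_pos: [0.5176, -0.0483, 0.0609]
eef_rot: [-3.139, 0.006, 0.296]
force: [-0.2, -0.1, 0.4]
grip_width: 0.0941
grip_force: 0.0
```

Emit:
{"api": "carry_out", "payload": {
  "motion": [
    [[0,0,0],0],
    [[0,0,0],0],
    [[0,0,0],0],
    [[0,0,0],0],
    [[0,0,0],0],
    [[0,0,0],0],
    [[0,0,0],0],
    [[0,0,0],0],
    [[0,0,0],0],
    [[0,0,0],0],
    [[0,0,0],0],
    [[0,0,0],0]
  ],
  "hand": 1,
  "force": 45
}}

```text
time_s: 6.85
ee_pos: [0.5198, -0.0486, 0.0642]
eef_rot: [-3.142, 0.0, 0.296]
force: [0.0, 0.8, -0.1]
grip_width: 0.0232
grip_force: 44.9
```

Emit:
{"api": "carry_out", "payload": {
  "motion": [
    [[0,0,0],0],
    [[0,0,0],0]
  ]
}}

```text
time_s: 7.05
ee_pos: [0.5198, -0.0487, 0.0642]
eef_rot: [3.142, 0.0, 0.296]
force: [0.3, -0.6, -0.8]
grip_width: 0.0234
grip_force: 44.9
```

Emit:
{"api": "carry_out", "payload": {
  "motion": [
    [[0,0,-0.05],0],
    [[0,0,-0.2],0],
    [[0,0,-0.4],0],
    [[0,0,-0.5],0],
    [[-0.2,0.2,-0.5],0],
    [[-0.35,0.35,-0.5],0],
    [[-0.4,0.5,-0.5],0],
    [[-0.4,0.5,-0.5],0],
    [[-0.4,0.5,-0.5],0]
  ]
}}

```text
time_s: 7.95
ee_pos: [0.4723, -0.1679, 0.1646]
eef_rot: [-3.141, -0.0, 0.294]
force: [0.1, 0.6, -2.5]
grip_width: 0.0234
grip_force: 45.0
```

```bash
python3 - <<'E'
from h import *
o=ctrl.get_obs(); print(o['ee_pos'],o['eef_rot'],o['grip_width'],o['grip_force'])
blobs(.030,.05,box=(.4,.65,-.4,-.12),save="pics/w3.png")
i=camera_info("wrist")
print([np.round(onz(i,r["location"],.039),4) for r in finder.pinpoint("wrist","mark_1") if r["conf"]>.3])
blobs(.030,.05,name="top",box=(.4,.65,-.4,-.12))
plan(.468,-.193,.105,.296)
E
```

```text
[ 0.47227654 -0.16785269  0.16459682] [-3.14145593e+00 -1.83380646e-04  2.94339784e-01] 0.023446261776664323 44.988956451416016
c [ 574.6 -203.2] sz [58.  58.4] ang 83.7 z 0.0359 n 4915 px [404. 111.] hsv [ 33.  44. 191.]
c [ 555.9 -328.3] sz [58.  57.4] ang 16.4 z 0.036 n 4334 px [546. 183.] hsv [ 29.  54. 188.]
c [ 474.2 -196.7] sz [58.2 44.1] ang 51.9 z 0.0358 n 2418 px [356. 231.] hsv [ 20.  80. 144.]
c [ 452.1 -323.7] sz [56.7 58.2] ang 39.0 z 0.036 n 3466 px [488. 298.] hsv [ 29.  55. 188.]
[array([ 0.5747, -0.2043,  0.039 ]), array([ 0.4683, -0.1943,  0.039 ]), array([ 0.3488, -0.4788,  0.039 ]), array([ 0.5555, -0.3315,  0.039 ]), array([ 0.4511, -0.326 ,  0.039 ])]
c [ 583.7 -208.3] sz [57.7 36.6] ang 67.4 z 0.0372 n 343 px [369. 196.] hsv [ 29.  69. 152.]
c [ 555.1 -329.9] sz [55.9 56.1] ang 88.0 z 0.0367 n 535 px [425. 207.] hsv [ 30.  74. 153.]
c [ 449.9 -324.8] sz [58.4 56.6] ang 75.5 z 0.0366 n 540 px [423. 255.] hsv [ 31.  68. 156.]
shift [-0.0604  0.1188  0.2969] turn 0.0001 rows>= 1.3
```

View pics/w3.png

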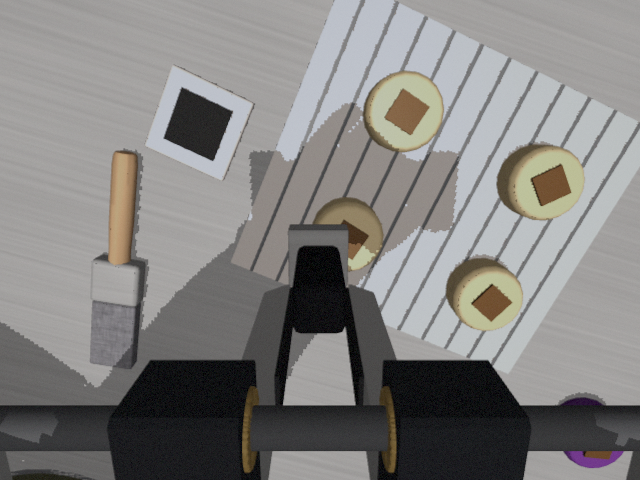

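The wrist view shows the stamp held upright with its foot at (318,245). Cheese A is just ahead of it at (348,235), and the other three are clear. Next I go above A.

Emit:
{"api": "carry_out", "payload": {
  "motion": [
    [[-0.03,0.06,0.05],0],
    [[-0.06,0.119,0.15],0],
    [[-0.06,0.122,0.22],0],
    [[-0.06,0.122,0.27],0],
    [[-0.06,0.122,0.29],0],
    [[-0.06,0.122,0.29],0],
    [[-0.06,0.122,0.29],0]
  ]
}}

```text
time_s: 8.8
ee_pos: [0.4684, -0.1944, 0.1067]
eef_rot: [3.141, -0.001, 0.296]
force: [-0.7, 0.2, -1.4]
grip_width: 0.0232
grip_force: 45.0
```

Emit:
{"api": "carry_out", "payload": {
  "motion": [
    [[0,0,0.01],0],
    [[0,0,0.02],0],
    [[0,0,0.03],0],
    [[0,0,0.04],0],
    [[0,0,0.045],0],
    [[0,0,0.05],0],
    [[0,0,0.055],0],
    [[0,0,0.06],0],
    [[0,0,0.06],0]
  ]
}}

```text
time_s: 9.7
ee_pos: [0.4684, -0.1945, 0.0949]
eef_rot: [3.141, -0.001, 0.296]
force: [-1.3, 0.8, 4.5]
grip_width: 0.0235
grip_force: 45.0
```

Emit:
{"api": "carry_out", "payload": {
  "motion": [
    [[0,0,0.004],0],
    [[0,0,0.008],0],
    [[0,0,0.012],0],
    [[0,0,0.016],0],
    [[0,0,0.02],0],
    [[0,0,0.024],0],
    [[0,0,0.024],0]
  ]
}}

```text
time_s: 10.4
ee_pos: [0.4693, -0.1947, 0.0923]
eef_rot: [3.139, -0.003, 0.296]
force: [-6.1, 5.4, 28.3]
grip_width: 0.0235
grip_force: 45.2
```

Emit:
{"api": "carry_out", "payload": {
  "motion": [
    [[0,0,0.01],0],
    [[0,0,-0.01],0],
    [[0,0,-0.03],0],
    [[0,0,-0.1],0],
    [[0,0,-0.25],0],
    [[0,0,-0.35],0],
    [[0,0,-0.35],0]
  ]
}}

```text
time_s: 11.1
ee_pos: [0.469, -0.1949, 0.1615]
eef_rot: [3.139, -0.003, 0.296]
force: [0.6, -0.3, -2.0]
grip_width: 0.0236
grip_force: 45.0
```

```bash
python3 - <<'E'
from h import *
o=ctrl.get_obs(); print(o['ee_pos'],o['eef_rot'],o['grip_width'],o['grip_force'])
blobs(.030,.05,box=(.4,.65,-.4,-.12),save="pics/w4.png")
blobs(.030,.05,name="top",box=(.4,.65,-.4,-.12))
plan(.452,-.3245,.105,.296)
E
```

```text
[ 0.46898998 -0.19491675  0.16152551] [ 3.13894084e+00 -2.79924911e-03  2.95758740e-01] 0.02359744206722699 44.95033621788025
c [ 573.3 -203.8] sz [56.9 57. ] ang 48.5 z 0.0339 n 4913 px [372.  96.] hsv [ 26.  53. 184.]
c [ 554.7 -329. ] sz [56.3 57.5] ang 85.8 z 0.0339 n 4296 px [518. 170.] hsv [ 32.  53. 188.]
c [ 474.5 -190.3] sz [42.6 57.2] ang 18.0 z 0.0338 n 2116 px [316. 212.] hsv [ 20.  81. 141.]
c [ 450.8 -324.2] sz [56.2 57.4] ang 22.5 z 0.0341 n 3421 px [461. 289.] hsv [ 31.  53. 189.]
c [ 585.1 -204.5] sz [55.8 36.4] ang 86.6 z 0.0365 n 224 px [368. 194.] hsv [ 32.  68. 158.]
c [ 559.3 -334.1] sz [56.9 46.7] ang 46.4 z 0.0368 n 397 px [427. 206.] hsv [ 30.  73. 153.]
c [ 442.5 -339.5] sz [25.5 55.7] ang 62.5 z 0.0368 n 221 px [429. 258.] hsv [ 31.  67. 158.]
shift [-0.265   0.5997  0.2675] turn -0.0 rows>= 2.8
```

Emit:
{"api": "carry_out", "payload": {
  "motion": [
    [[-0.1,0.2,0],0],
    [[-0.18,0.4,0],0],
    [[-0.267,0.6,0],0],
    [[-0.267,0.6,0.1],0],
    [[-0.267,0.6,0.2],0],
    [[-0.267,0.6,0.25],0],
    [[-0.267,0.6,0.27],0],
    [[-0.267,0.6,0.27],0],
    [[-0.267,0.6,0.27],0]
  ]
}}

```text
time_s: 12.1
ee_pos: [0.4523, -0.3248, 0.106]
eef_rot: [3.141, -0.0, 0.296]
force: [-0.1, -0.2, -1.8]
grip_width: 0.0237
grip_force: 45.0
```

Emit:
{"api": "carry_out", "payload": {
  "motion": [
    [[0,0,0.01],0],
    [[0,0,0.02],0],
    [[0,0,0.03],0],
    [[0,0,0.04],0],
    [[0,0,0.045],0],
    [[0,0,0.05],0],
    [[0,0,0.05],0]
  ]
}}

```text
time_s: 12.8
ee_pos: [0.4519, -0.3248, 0.0953]
eef_rot: [-3.141, 0.0, 0.296]
force: [0.4, 0.2, -1.8]
grip_width: 0.0235
grip_force: 45.0
```

Emit:
{"api": "carry_out", "payload": {
  "motion": [
    [[0,0,0.004],0],
    [[0,0,0.008],0],
    [[0,0,0.012],0],
    [[0,0,0.016],0],
    [[0,0,0.02],0],
    [[0,0,0.024],0],
    [[0,0,0.028],0],
    [[0,0,0.028],0]
  ]
}}

```text
time_s: 13.6
ee_pos: [0.4527, -0.3252, 0.0922]
eef_rot: [3.139, -0.002, 0.296]
force: [-5.1, 5.5, 19.0]
grip_width: 0.0235
grip_force: 45.2
```

Emit:
{"api": "carry_out", "payload": {
  "motion": [
    [[0,0,0.003],0],
    [[0,0,0.006],0],
    [[0,0,0.006],0]
  ]
}}

```text
time_s: 13.9
ee_pos: [0.4531, -0.3253, 0.0921]
eef_rot: [3.138, -0.003, 0.296]
force: [-6.1, 6.9, 29.5]
grip_width: 0.0235
grip_force: 45.3
```

Emit:
{"api": "carry_out", "payload": {
  "motion": [
    [[0,0,-0.01],0],
    [[0,0,-0.03],0],
    [[0,0,-0.05],0],
    [[0,0,-0.12],0],
    [[0,0,-0.25],0],
    [[0,0,-0.35],0],
    [[0,0,-0.35],0]
  ]
}}

```text
time_s: 14.6
ee_pos: [0.453, -0.3256, 0.1619]
eef_rot: [3.137, -0.003, 0.296]
force: [0.8, 0.3, -1.8]
grip_width: 0.0236
grip_force: 45.0
```

```bash
python3 - <<'E'
from h import *
o=ctrl.get_obs(); print(o['ee_pos'],o['eef_rot'],o['grip_width'],o['grip_force'])
blobs(.030,.05,box=(.4,.65,-.4,-.12),save="pics/w5.png")
plan(.5555,-.329,.105,.296)
E
```

```text
[ 0.45297579 -0.32560568  0.16192131] [ 3.13733218e+00 -2.85213724e-03  2.95805510e-01] 0.023590510670124097 44.95030224323273
c [ 564.9 -206.7] sz [38.8 58.1] ang 17.5 z 0.0339 n 4113 px [205.  26.] hsv [ 33.  46. 188.]
c [ 554.7 -329.8] sz [56.9 56.7] ang 17.2 z 0.0337 n 4884 px [365.  98.] hsv [ 22.   67.5 173. ]
c [ 467.5 -192.9] sz [57.2 56.9] ang 41.8 z 0.0337 n 4419 px [159. 157.] hsv [ 33.  45. 192.]
c [ 457.2 -322.6] sz [43.1 57.3] ang 16.0 z 0.0335 n 1987 px [318. 213.] hsv [ 20.  81. 143.]
shift [0.4878 0.1687 0.2742] turn -0.0 rows>= 2.3
```

Emit:
{"api": "carry_out", "payload": {
  "motion": [
    [[0.2,0.07,0],0],
    [[0.4,0.13,0],0],
    [[0.488,0.17,0],0],
    [[0.488,0.17,0.1],0],
    [[0.488,0.17,0.2],0],
    [[0.488,0.17,0.25],0],
    [[0.488,0.17,0.275],0],
    [[0.488,0.17,0.275],0],
    [[0.488,0.17,0.275],0]
  ]
}}

```text
time_s: 15.55
ee_pos: [0.5554, -0.3291, 0.1044]
eef_rot: [3.141, -0.001, 0.296]
force: [-0.1, -0.2, -1.6]
grip_width: 0.0233
grip_force: 44.9
```

Emit:
{"api": "carry_out", "payload": {
  "motion": [
    [[0,0,0.01],0],
    [[0,0,0.02],0],
    [[0,0,0.03],0],
    [[0,0,0.04],0],
    [[0,0,0.045],0],
    [[0,0,0.05],0],
    [[0,0,0.05],0]
  ]
}}

```text
time_s: 16.25
ee_pos: [0.5555, -0.329, 0.0946]
eef_rot: [3.141, -0.001, 0.296]
force: [-0.7, 2.8, 5.2]
grip_width: 0.0237
grip_force: 45.0
```

Emit:
{"api": "carry_out", "payload": {
  "motion": [
    [[0,0,0.004],0],
    [[0,0,0.008],0],
    [[0,0,0.012],0],
    [[0,0,0.016],0],
    [[0,0,0.02],0],
    [[0,0,0.024],0],
    [[0,0,0.028],0],
    [[0,0,0.028],0]
  ]
}}

```text
time_s: 17.05
ee_pos: [0.5564, -0.3292, 0.0923]
eef_rot: [3.138, -0.003, 0.296]
force: [-7.8, 6.9, 28.0]
grip_width: 0.0235
grip_force: 45.3
```

Emit:
{"api": "carry_out", "payload": {
  "motion": [
    [[0,0,-0.01],0],
    [[0,0,-0.03],0],
    [[0,0,-0.05],0],
    [[0,0,-0.12],0],
    [[0,0,-0.25],0],
    [[0,0,-0.35],0],
    [[0,0,-0.35],0]
  ]
}}

```text
time_s: 17.75
ee_pos: [0.5563, -0.3296, 0.1617]
eef_rot: [3.137, -0.003, 0.296]
force: [-1.0, -0.7, -1.0]
grip_width: 0.0236
grip_force: 44.9
```

```bash
python3 - <<'E'
from h import *
o=ctrl.get_obs(); print(o['ee_pos'],o['eef_rot'],o['grip_width'],o['grip_force'])
blobs(.030,.05,box=(.4,.65,-.4,-.12),save="pics/w6.png")
blobs(.030,.05,name="top",box=(.4,.65,-.4,-.12))
plan(.5745,-.204,.105,.296)
E
```

```text
[ 0.5563042  -0.32961959  0.16170151] [ 3.13737522 -0.00340434  0.2957343 ] 0.02363437647226282 44.949073791503906
c [ 573.6 -204.1] sz [57.  57.2] ang 64.5 z 0.0337 n 4391 px [169. 157.] hsv [ 33.  44. 188.]
c [ 563.7 -329.1] sz [39.7 56.6] ang 4.7 z 0.0334 n 2037 px [321. 213.] hsv [ 20.  82. 140.]
c [ 468.1 -192.9] sz [56.6 56.2] ang 13.3 z 0.0338 n 3526 px [130. 277.] hsv [ 20.  81. 139.]
c [ 446.9 -345. ] sz [35.4 17.7] ang 9.1 z 0.0337 n 534 px [298. 347.] hsv [ 32.  53. 188.]
c [ 573.8 -203.6] sz [55.9 58.4] ang 88.4 z 0.0366 n 543 px [368. 200.] hsv [ 30.  66. 174.]
c [ 468.3 -191.8] sz [57.3 55.5] ang 89.2 z 0.0361 n 544 px [363. 248.] hsv [ 21.  101.5 131. ]
shift [ 0.2746 -0.5688  0.2639] turn -0.0 rows>= 2.7
```

Emit:
{"api": "carry_out", "payload": {
  "motion": [
    [[0.1,-0.2,0],0],
    [[0.19,-0.4,0],0],
    [[0.273,-0.569,0],0],
    [[0.273,-0.569,0.1],0],
    [[0.273,-0.569,0.2],0],
    [[0.273,-0.569,0.25],0],
    [[0.273,-0.569,0.275],0],
    [[0.273,-0.569,0.275],0],
    [[0.273,-0.569,0.275],0]
  ]
}}

```text
time_s: 18.75
ee_pos: [0.5745, -0.2044, 0.1036]
eef_rot: [3.141, -0.001, 0.295]
force: [-0.3, 0.5, -1.9]
grip_width: 0.0237
grip_force: 44.9
```

Emit:
{"api": "carry_out", "payload": {
  "motion": [
    [[0,0,0.01],0],
    [[0,0,0.02],0],
    [[0,0,0.03],0],
    [[0,0,0.04],0],
    [[0,0,0.045],0],
    [[0,0,0.05],0],
    [[0,0,0.05],0]
  ]
}}

```text
time_s: 19.45
ee_pos: [0.5747, -0.2041, 0.094]
eef_rot: [3.141, -0.001, 0.296]
force: [-1.7, 1.5, 7.3]
grip_width: 0.0237
grip_force: 45.0
```

Emit:
{"api": "carry_out", "payload": {
  "motion": [
    [[0,0,0.004],0],
    [[0,0,0.008],0],
    [[0,0,0.012],0],
    [[0,0,0.016],0],
    [[0,0,0.02],0],
    [[0,0,0.024],0],
    [[0,0,0.024],0]
  ]
}}

```text
time_s: 20.15
ee_pos: [0.5757, -0.2043, 0.0922]
eef_rot: [3.139, -0.004, 0.296]
force: [-7.3, 5.3, 29.6]
grip_width: 0.0237
grip_force: 45.3
```

Emit:
{"api": "carry_out", "payload": {
  "motion": [
    [[0,0,-0.01],0],
    [[0,0,-0.03],0],
    [[0,0,-0.05],0],
    [[0,0,-0.12],0],
    [[0,0,-0.25],0],
    [[0,0,-0.35],0],
    [[0,0,-0.35],0]
  ]
}}

```text
time_s: 20.85
ee_pos: [0.5755, -0.2046, 0.1617]
eef_rot: [3.138, -0.004, 0.296]
force: [-0.2, -0.2, -2.4]
grip_width: 0.0234
grip_force: 44.9
```

```bash
python3 - <<'E'
from h import *
o=ctrl.get_obs(); print(o['ee_pos'],o['eef_rot'],o['grip_width'],o['grip_force'])
plan(.46,-.11,.162,.296)
plan(.5173,-.0505,.080,.2985)
E
```

```text
[ 0.57549501 -0.20462589  0.16174782] [ 3.13816866 -0.00407051  0.29573739] 0.023440114709656148 44.94928300380707
shift [-0.4145 -0.6209 -0.0013] turn -0.0 rows>= 3.0
shift [-0.0537 -0.822   0.4087] turn -0.0004 rows>= 3.7
```

Back off to check all the plates before returning the stamp.

Emit:
{"api": "carry_out", "payload": {
  "motion": [
    [[-0.2,0,0],0],
    [[-0.45,0.0,0],0],
    [[-0.7,-0.05,-0.1],0],
    [[-0.85,-0.1,-0.2],0],
    [[-0.9,-0.1,-0.2],0],
    [[-0.9,-0.1,-0.2],0],
    [[-0.9,-0.1,-0.2],0]
  ]
}}

```text
time_s: 21.55
ee_pos: [0.3967, -0.2373, 0.1972]
eef_rot: [-3.141, 0.001, 0.296]
force: [0.2, -0.1, -2.1]
grip_width: 0.0236
grip_force: 45.0
```

```bash
cat >> h.py <<'E'
def flush(name="wrist",save=None):
    p,d=camera(name); i=camera_info(name); P=cloud(i,d); hsv=cv2.cvtColor(p,cv2.COLOR_BGR2HSV)
    if save: cv2.imwrite(save,p)
    m=((P[...,2]>.026)&(P[...,2]<.055)&(d>0)&(P[...,0]>.25)&(P[...,0]<.65)&(P[...,1]>-.42)&(P[...,1]<.45)).astype(np.uint8)
    k,l,s,c=cv2.connectedComponentsWithStats(m)
    for j in range(1,k):
        if s[j,4]<400: continue
        q=P[l==j]; ctr=(q[:,:2].min(0)+q[:,:2].max(0))/2; r=np.hypot(*(q[:,:2]-ctr).T)
        print("ctr",np.round(ctr,4),"ext",np.round(np.ptp(q[:,:2],axis=0),3),"plate z",np.round(np.mean(q[r<.009,2])*1e3,2),"ring z",np.round(np.mean(q[(r>.019)&(r<.026),2])*1e3,2),"px",np.round(c[j]))
E
python3 - <<'E'
from h import *
o=ctrl.get_obs(); print(o['ee_pos'],o['eef_rot'])
flush(save="pics/w7.png"); flush("top"); flush("side")
E
```

```text
[ 0.39671218 -0.23732873  0.19724195] [-3.14057094e+00  6.37882589e-04  2.95684229e-01]
ctr [ 0.559  -0.2065] ext [0.029 0.054] plate z 35.62 ring z 33.44 px [345.  13.]
ctr [ 0.5554 -0.3295] ext [0.059 0.059] plate z 35.88 ring z 35.71 px [486.  63.]
ctr [ 0.468  -0.1929] ext [0.059 0.059] plate z 35.8 ring z 35.66 px [294. 119.]
ctr [ 0.4511 -0.3245] ext [0.059 0.058] plate z 35.98 ring z 35.79 px [433. 185.]
ctr [ 0.2782 -0.2945] ext [0.044 0.034] plate z 37.21 ring z 35.8 px [337. 350.]
ctr [0.6051 0.2172] ext [0.052 0.153] plate z nan ring z 36.0 px [174. 192.]
ctr [ 0.5737 -0.2052] ext [0.058 0.058] plate z 36.37 ring z 36.66 px [368. 200.]
ctr [ 0.5545 -0.3294] ext [0.058 0.058] plate z 36.3 ring z 36.35 px [424. 208.]
ctr [ 0.4674 -0.1922] ext [0.058 0.058] plate z 36.68 ring z 36.3 px [363. 248.]
  return _methods._mean(a, axis=axis, dtype=dtype,
  ret = ret.dtype.type(ret / rcount)
```

View pics/w7.png

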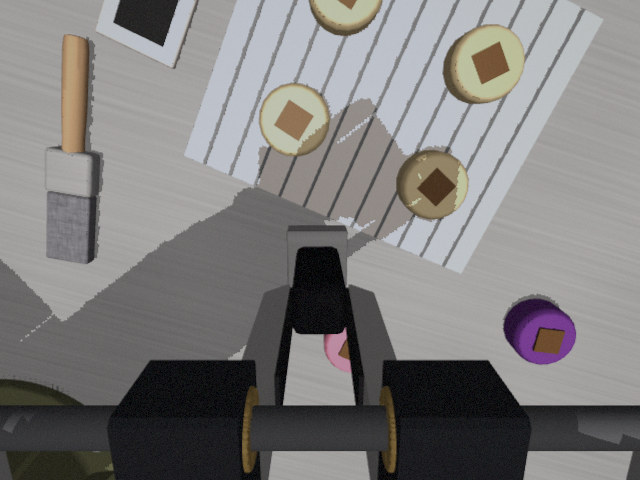

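All four plates are level with the cheese tops in the depth readings, and the stamp still sits square at (318,245). Now I take it back to the rest.

```bash
python3 - <<'E'
from h import *
plan(.5173,-.0505,.155,.2985)
E
```

```text
shift [ 0.8486 -0.7163  0.211 ] turn -0.0003 rows>= 4.5
```

Emit:
{"api": "carry_out", "payload": {
  "motion": [
    [[0.1,-0.15,0],0],
    [[0.25,-0.35,0],0],
    [[0.4,-0.5,0],0],
    [[0.55,-0.65,0.05],0],
    [[0.72,-0.716,0.1],0],
    [[0.8486,-0.7163,0.15],0],
    [[0.8486,-0.7163,0.21],0],
    [[0.8486,-0.7163,0.21],0],
    [[0.8486,-0.7163,0.21],0]
  ]
}}

```text
time_s: 22.6
ee_pos: [0.5164, -0.051, 0.1559]
eef_rot: [-3.141, 0.001, 0.296]
force: [-0.4, 0.7, -1.8]
grip_width: 0.0235
grip_force: 45.0
```

```bash
python3 - <<'E'
from h import *
plan(.5173,-.0505,.066,.2985)
blobs(.004,.02,box=(.45,.6,-.12,.02))
E
```

```text
shift [ 0.005  -0.0013  0.4497] turn -0.0005 rows>= 1.8
c [518.3 -50.3] sz [69.9 70. ] ang 81.9 z 0.0085 n 4648 px [319. 204.] hsv [ 13.  19. 139.]
c [ 4.65e+02 -3.00e-01] sz [31.5 19.8] ang 6.0 z 0.0175 n 732 px [245. 260.] hsv [ 15. 100. 149.]
```

Emit:
{"api": "carry_out", "payload": {
  "motion": [
    [[0.005,0,0.15],0],
    [[0.006,0,0.3],0],
    [[0.006,0,0.4],0],
    [[0.006,0,0.43],0],
    [[0.006,0,0.445],0],
    [[0.006,0,0.455],0],
    [[0.006,0,0.459],0],
    [[0.006,0,0.459],0]
  ]
}}

```text
time_s: 23.45
ee_pos: [0.5183, -0.0507, 0.0651]
eef_rot: [3.141, -0.001, 0.296]
force: [-0.9, 0.4, -2.4]
grip_width: 0.0232
grip_force: 45.0
```

Emit:
{"api": "carry_out", "payload": {
  "motion": [
    [[0,0,0.003],0],
    [[0,0,0.006],0],
    [[0,0,0.008],0],
    [[0,0,0.008],0]
  ]
}}

```text
time_s: 23.85
ee_pos: [0.5187, -0.0505, 0.0641]
eef_rot: [3.141, -0.002, 0.296]
force: [-3.4, 1.4, 10.9]
grip_width: 0.0235
grip_force: 45.0
```

Contact (11 N). Ease off slightly, open, lift.

Emit:
{"api": "carry_out", "payload": {
  "motion": [
    [[0,0,-0.004],0],
    [[0,0,-0.004],0],
    [[0,0,-0.004],0]
  ]
}}

```text
time_s: 24.15
ee_pos: [0.5183, -0.0505, 0.0641]
eef_rot: [3.141, -0.001, 0.296]
force: [-0.8, 1.4, 6.7]
grip_width: 0.0234
grip_force: 45.0
```

Emit:
{"api": "carry_out", "payload": {
  "motion": [
    [[0,0,0],0],
    [[0,0,0],0],
    [[0,0,0],0],
    [[0,0,0],0],
    [[0,0,0],0],
    [[0,0,0],0],
    [[0,0,0],0],
    [[0,0,0],0],
    [[0,0,0],0],
    [[0,0,0],0]
  ],
  "hand": -0.5
}}

```text
time_s: 25.15
ee_pos: [0.518, -0.0506, 0.0637]
eef_rot: [3.142, -0.0, 0.296]
force: [-0.4, -0.2, 0.3]
grip_width: 0.0705
grip_force: 0.0
```

Emit:
{"api": "carry_out", "payload": {
  "motion": [
    [[0,0,-0.1],0],
    [[0,0,-0.3],0],
    [[0,0,-0.5],0],
    [[0,0.0,-0.7],0],
    [[-0.2,-0.2,-0.7],0],
    [[-0.4,-0.4,-0.7],0],
    [[-0.4,-0.4,-0.7],0],
    [[-0.4,-0.4,-0.7],0]
  ]
}}

```text
time_s: 25.95
ee_pos: [0.4176, 0.0032, 0.2043]
eef_rot: [3.141, -0.001, 0.297]
force: [0.6, -0.5, -0.5]
grip_width: 0.0702
grip_force: 0.0
```

```bash
python3 - <<'E'
from h import *
o=ctrl.get_obs(); print(o['ee_pos'],o['eef_rot'],o['grip_width'])
blobs(.085,.11,box=(.45,.6,-.12,.02),save="pics/w8.png")
blobs(.004,.02,box=(.45,.6,-.12,.02))
flush("top")
plan(.5,.15,.2,.035-np.pi/2); plan(.5,.15,.2,.035)
E
```

```text
[0.41755686 0.00319362 0.20428704] [ 3.14098500e+00 -1.48335379e-03  2.96951336e-01] 0.07016141732671008
c [519.1 -49. ] sz [23.5 24.4] ang 16.9 z 0.0973 n 1231 px [429. 120.] hsv [120.  26.  33.]
c [518.2 -50.4] sz [70.3 70.1] ang 81.8 z 0.0076 n 3808 px [401. 121.] hsv [104.   17.  142.5]
c [ 4.648e+02 -3.000e-01] sz [30.9 19.9] ang 5.8 z 0.0176 n 687 px [336. 163.] hsv [ 15. 107. 109.]
ctr [ 0.5887 -0.2365] ext [0.058 0.059] plate z 36.42 ring z 36.63 px [382. 193.]
ctr [ 0.5552 -0.3297] ext [0.057 0.058] plate z 36.82 ring z 36.37 px [424. 207.]
ctr [ 0.4674 -0.1921] ext [0.058 0.058] plate z 36.42 ring z 36.56 px [363. 248.]
ctr [ 0.45   -0.3246] ext [0.058 0.058] plate z 36.79 ring z 36.49 px [423. 255.]
ctr [ 0.2834 -0.3064] ext [0.057 0.058] plate z 39.89 ring z 36.25 px [417. 331.]
shift [ 0.6022 -0.589   0.0184] turn -0.2085 rows>= 8.7
shift [ 0.6022 -0.589   0.0184] turn 0.0415 rows>= 3.4
```

Stamp stands within 2 mm of the rest's middle. The knock happened: one cheese has moved to (0.589,-0.237). Now the handle.

```bash
python3 - <<'E'
from h import *
plan(.585,.226,.15,.035+np.pi/2)
E
```

```text
shift [ 1.1194 -0.8288  0.2684] turn -0.2085 rows>= 8.7
```

Emit:
{"api": "carry_out", "payload": {
  "motion": [
    [[0.1,-0.12,0],-0.02],
    [[0.2,-0.25,0],-0.04],
    [[0.3,-0.4,0],-0.06],
    [[0.4,-0.5,0],-0.08],
    [[0.5,-0.6,0],-0.1],
    [[0.6,-0.7,0],-0.125],
    [[0.7,-0.83,0],-0.145],
    [[0.8,-0.83,0],-0.17],
    [[0.9,-0.83,0],-0.19],
    [[0.95,-0.83,0.1],-0.2085],
    [[0.95,-0.83,0.2],-0.2085],
    [[0.95,-0.83,0.2],-0.2085]
  ],
  "hand": 0.27
}}

```text
time_s: 27.3
ee_pos: [0.5513, 0.2161, 0.1599]
eef_rot: [-3.136, 0.002, 1.605]
force: [-0.1, -0.9, -0.3]
grip_width: 0.0343
grip_force: 0.0
```

```bash
python3 - <<'E'
from h import *
o=ctrl.get_obs(); print(o['ee_pos'],o['eef_rot'],o['grip_width'])
plan(.585,.226,.10,.035+np.pi/2)
plan(.585,.226,.014,.035+np.pi/2)
p,d=camera("wrist");i=camera_info("wrist");P=cloud(i,d); cv2.imwrite("pics/w9.png",p)
q=P[(d>0)&(abs(P[...,2]-.034)<.01)&(P[...,0]>.55)&(P[...,0]<.61)]
for y in np.arange(.15,.31,.02):
    t=q[abs(q[:,1]-y)<.01]; print(round(y,2),len(t),np.round(np.percentile(t[:,0],[0,5,50,95,100]),4) if len(t) else '')
E
```

```text
[0.55130367 0.21607609 0.15988758] [-3.13598782e+00  1.61661794e-03  1.60487742e+00] 0.03425567636020233
shift [0.0438 0.1701 0.2994] turn -0.0001 rows>= 1.4
shift [0.0438 0.1701 0.7294] turn -0.0001 rows>= 3.0
0.15 0 
0.17 355 [0.5831 0.5838 0.5953 0.6086 0.61  ]
0.19 287 [0.582  0.5827 0.5867 0.5915 0.5922]
0.21 295 [0.5817 0.5821 0.5862 0.5907 0.5915]
0.23 320 [0.5806 0.5812 0.5853 0.5901 0.5911]
0.25 330 [0.58   0.5807 0.5848 0.5895 0.5902]
0.27 349 [0.5794 0.5798 0.584  0.5888 0.5894]
0.29 570 [0.5792 0.5806 0.5936 0.6083 0.61  ]
```

View pics/w9.png

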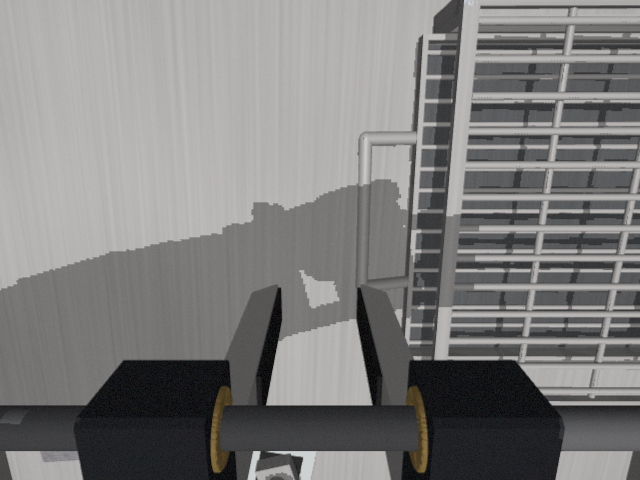

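The handle bar is clear at columns 358-415, running from (363,135) to (363,285). Straddle and grip it.

Emit:
{"api": "carry_out", "payload": {
  "motion": [
    [[0.02,0.08,0.05],0],
    [[0.044,0.171,0.15],0],
    [[0.044,0.171,0.3],0],
    [[0.044,0.171,0.3],0],
    [[0.044,0.171,0.45],0],
    [[0.044,0.171,0.6],0],
    [[0.044,0.171,0.69],0],
    [[0.044,0.171,0.72],0],
    [[0.044,0.171,0.72],0]
  ]
}}

```text
time_s: 28.25
ee_pos: [0.5859, 0.2269, 0.0208]
eef_rot: [3.141, -0.0, 1.606]
force: [1.2, 0.3, 0.8]
grip_width: 0.0344
grip_force: 0.0
```

Emit:
{"api": "carry_out", "payload": {
  "motion": [
    [[0,0,0],0],
    [[0,0,0],0],
    [[0,0,0],0],
    [[0,0,0],0],
    [[0,0,0],0],
    [[0,0,0],0]
  ],
  "hand": 1,
  "force": 40
}}

```text
time_s: 28.85
ee_pos: [0.5854, 0.2268, 0.0197]
eef_rot: [3.142, 0.0, 1.606]
force: [1.0, 0.6, 0.5]
grip_width: 0.0002
grip_force: 0.0
```

```bash
python3 - <<'E'
from h import *
p,d=camera("wrist"); P=cloud(camera_info("wrist"),d)
q,dq=camera("side"); i=camera_info("side")
K=i["camera_matrix"]
cv2.imwrite("pics/c1.png",np.hstack([cv2.resize(p[100:480,200:560],(400,422)),cv2.resize(q[260:400,170:303],(400,422))]))
print(ctrl.get_obs()["grip_width"],ctrl.get_obs()["ee_pos"])
E
```

```text
0.0004142778104799699 [0.58541572 0.22678032 0.01962749]
```

View pics/c1.png

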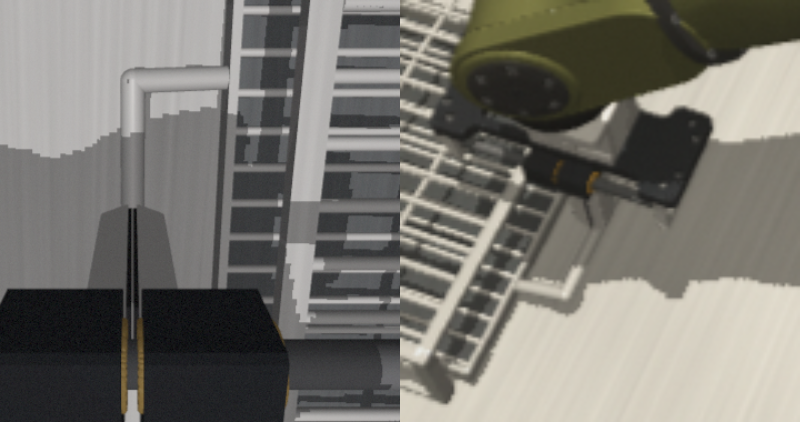

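The fingers shut at the bar without stopping on it. I'll do a small test pull to see whether the shelf follows.

Emit:
{"api": "carry_out", "payload": {
  "motion": [
    [[0,-0.02,0],0],
    [[0,-0.05,0],0],
    [[0,-0.1,0],0],
    [[0,-0.15,0],0],
    [[0,-0.15,0],0]
  ]
}}

```text
time_s: 29.45
ee_pos: [0.5543, 0.2258, 0.0197]
eef_rot: [-3.141, 0.0, 1.606]
force: [1.3, 0.2, 0.1]
grip_width: 0.0006
grip_force: 0.0
```

```bash
cat >> h.py <<'E'
def handle(name="wrist"):
    p,d=camera(name);P=cloud(camera_info(name),d)
    q=P[(d>0)&(abs(P[...,2]-.034)<.008)&(P[...,0]>.3)&(P[...,0]<.61)&(P[...,1]>.12)&(P[...,1]<.33)]
    for y in np.arange(.15,.31,.02):
        t=q[abs(q[:,1]-y)<.01]; print(round(y,2),len(t),np.round(np.percentile(t[:,0],[0,5,50,95,100]),4) if len(t) else '')
    return q
E
python3 - <<'E'
from h import *
print(ctrl.get_obs()["grip_width"],ctrl.get_obs()["ee_pos"],ctrl.get_obs()["force"]); handle()
E
```

```text
0.000615891665594405 [0.55425824 0.22580751 0.0197085 ] [1.31993709 0.20672067 0.08051458]
0.15 0 
0.17 0 
0.19 214 [0.5821 0.5824 0.586  0.5913 0.5921]
0.21 757 [0.5816 0.582  0.586  0.5908 0.592 ]
0.23 820 [0.5808 0.5814 0.5853 0.5901 0.5913]
0.25 899 [0.5801 0.5806 0.5846 0.5893 0.5907]
0.27 973 [0.5793 0.5799 0.5839 0.5887 0.5897]
0.29 1521 [0.579  0.5805 0.5929 0.6082 0.61  ]
```

```bash
python3 - <<'E'
from h import *
for n in("wrist","top","side"):
    p,d=camera(n);P=cloud(camera_info(n),d)
    q=P[(d>0)&(P[...,0]>.57)&(P[...,0]<.60)&(P[...,1]>.235)&(P[...,1]<.275)]
    print(n,len(q),"bar z pct",np.round(np.percentile(q[q[:,2]>.015,2],[1,25,50,75,99]),4),"table",np.round(np.median(q[q[:,2]<.01,2]),4))
    if n=="wrist":
        cv2.imwrite("pics/w10.png",p)
        # points nearest tool axis = fingertips
        e=np.array(ctrl.get_obs()["ee_pos"]); f=P[(d>0)&(np.abs(P[...,0]-e[0])<.03)&(np.abs(P[...,1]-e[1])<.03)]
        print("finger pts z",np.round(np.percentile(f[:,2],[1,10,50,90,99]),3), e)
E
```

```text
wrist 14347 bar z pct [0.0336 0.1542 0.158  0.1624 0.1657] table -0.0001
finger pts z [-0.001 -0.     0.098  0.165  0.166] [0.55549078 0.22582753 0.01992302]
top 106 bar z pct [0.3251 0.3351 0.3379 0.3418 0.3454] table nan
side 480 bar z pct [0.0331 0.1488 0.1736 0.3297 0.3463] table 0.0008
  return _methods._mean(a, axis=axis, dtype=dtype,
  ret = ret.dtype.type(ret / rcount)
```

View pics/w10.png

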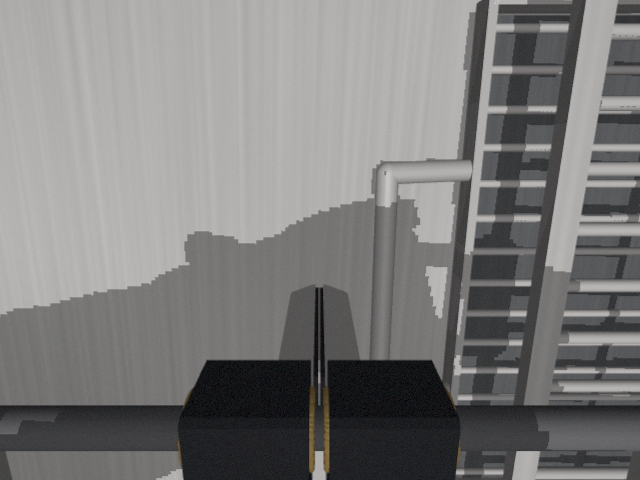

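The handle stayed put and the fingers felt nothing, so I'll retry lower, with the grasp point at bar height.

Emit:
{"api": "carry_out", "payload": {
  "motion": [
    [[0,0,-0.1],0],
    [[0,0,-0.3],0],
    [[0,0.05,-0.4],0],
    [[0,0.15,-0.4],0],
    [[0,0.15,-0.4],0],
    [[0,0.15,-0.4],0],
    [[0,0.15,-0.4],0],
    [[0,0.15,-0.4],0]
  ],
  "hand": 0.27
}}

```text
time_s: 30.45
ee_pos: [0.5848, 0.2268, 0.0993]
eef_rot: [-3.141, 0.0, 1.606]
force: [-0.5, 0.4, 1.0]
grip_width: 0.0342
grip_force: 0.0
```

```bash
python3 - <<'E'
from h import *
plan(.5853,.226,.013,.035+np.pi/2)
o=ctrl.get_obs(); print(o['ee_pos'],o['grip_width'])
handle("wrist")
p,d=camera("wrist");P=cloud(camera_info("wrist"),d)
q=P[(d>0)&(abs(P[...,0]-.5845)<.002)&(P[...,1]>.24)&(P[...,1]<.275)]; print(np.round(np.percentile(q[:,2],[1,25,50,75,99]),4))
E
```

```text
shift [-0.0042  0.0021  0.4316] turn 0.0 rows>= 1.7
[0.58484567 0.22682905 0.09931025] 0.034216839207744425
0.15 0 
0.17 668 [0.5826 0.5836 0.5934 0.6083 0.6099]
0.19 376 [0.582  0.5824 0.5867 0.591  0.5916]
0.21 417 [0.5813 0.5818 0.5863 0.5907 0.5913]
0.23 436 [0.5807 0.5812 0.5856 0.59   0.5906]
0.25 483 [0.5794 0.5801 0.5846 0.5892 0.5898]
0.27 507 [0.5788 0.5793 0.5838 0.5883 0.589 ]
0.29 808 [0.5785 0.5804 0.5936 0.6082 0.61  ]
[0.0357 0.0383 0.2366 0.2379 0.2393]
```

Emit:
{"api": "carry_out", "payload": {
  "motion": [
    [[0,0.002,0.15],0],
    [[0,0.002,0.3],0],
    [[0,0.002,0.4],0],
    [[0,0.002,0.435],0],
    [[0,0.002,0.435],0],
    [[0,0.002,0.435],0]
  ]
}}

```text
time_s: 31.15
ee_pos: [0.5864, 0.227, 0.0138]
eef_rot: [3.14, -0.0, 1.606]
force: [0.8, 0.0, 0.5]
grip_width: 0.0344
grip_force: 0.0
```

Emit:
{"api": "carry_out", "payload": {
  "motion": [
    [[0,0,0],0],
    [[0,0,0],0],
    [[0,0,0],0],
    [[0,0,0],0]
  ],
  "hand": 1,
  "force": 20
}}

```text
time_s: 31.55
ee_pos: [0.5859, 0.2269, 0.0129]
eef_rot: [3.141, -0.0, 1.606]
force: [0.6, 0.1, 0.0]
grip_width: 0.0056
grip_force: 0.0
```

Still no contact. I'll try hooking it: fingers partly open, straddling the bar, then draw back.

Emit:
{"api": "carry_out", "payload": {
  "motion": [
    [[0,0,0],0],
    [[0,0,0],0],
    [[0,0,0],0],
    [[0,0,0],0],
    [[0,0,0],0],
    [[0,-0.03,0],0],
    [[0,-0.07,0],0],
    [[0,-0.11,0],0],
    [[0,-0.15,0],0],
    [[0,-0.2,0],0],
    [[0,-0.25,0],0],
    [[0,-0.25,0],0]
  ],
  "hand": 0.27
}}

```text
time_s: 32.75
ee_pos: [0.5341, 0.225, 0.0123]
eef_rot: [-3.14, 0.0, 1.606]
force: [0.0, 0.1, -0.0]
grip_width: 0.0342
grip_force: 0.0
```

```bash
python3 - <<'E'
from h import *
o=ctrl.get_obs(); print(o['ee_pos'],o['grip_width'],o['force'])
handle("wrist")
E
```

```text
[0.53413256 0.22504764 0.01231537] 0.03416541779884185 [ 0.00139239  0.12204651 -0.04194562]
0.15 0 
0.17 0 
0.19 0 
0.21 319 [0.5179 0.5724 0.5768 0.5798 0.5805]
0.23 1093 [0.5084 0.516  0.5725 0.5784 0.5799]
0.25 981 [0.5686 0.5692 0.5731 0.5778 0.5793]
0.27 1057 [0.5678 0.5685 0.5723 0.5771 0.5783]
0.29 1986 [0.5677 0.5693 0.5854 0.6055 0.61  ]
```

The shelf came out about 11 mm, so there is some contact. I'll straddle again and draw back in small steps, watching the force.

Emit:
{"api": "carry_out", "payload": {
  "motion": [
    [[0,0,-0.15],0],
    [[0,0,-0.35],0],
    [[0,0.1,-0.4],0],
    [[0,0.195,-0.4],0],
    [[0,0.195,-0.3],0],
    [[0,0.195,-0.1],0],
    [[0,0.195,0],0],
    [[0,0.195,0.0],0],
    [[0,0.195,0.0],0]
  ]
}}

```text
time_s: 33.7
ee_pos: [0.5752, 0.2265, 0.0133]
eef_rot: [3.141, -0.0, 1.606]
force: [-0.3, 0.3, 0.1]
grip_width: 0.0341
grip_force: 0.0
```

Emit:
{"api": "carry_out", "payload": {
  "motion": [
    [[0,-0.02,0],0],
    [[0,-0.04,0],0],
    [[0,-0.06,0],0],
    [[0,-0.07,0],0]
  ]
}}

```text
time_s: 34.1
ee_pos: [0.5606, 0.226, 0.0132]
eef_rot: [3.141, -0.0, 1.606]
force: [0.8, -0.2, 0.1]
grip_width: 0.0344
grip_force: 0.0
```

Emit:
{"api": "carry_out", "payload": {
  "motion": [
    [[0,-0.02,0],0],
    [[0,-0.03,0],0]
  ]
}}

```text
time_s: 34.3
ee_pos: [0.5554, 0.2259, 0.0135]
eef_rot: [3.139, -0.001, 1.606]
force: [3.6, 0.7, 4.2]
grip_width: 0.0342
grip_force: 2.2
```

```bash
python3 - <<'E'
from h import *
o=ctrl.get_obs(); print(o['ee_pos'],o['grip_width'],o['force'])
handle("wrist")
q,d=camera("side"); cv2.imwrite("pics/c2.png",cv2.resize(q[260:400,150:310],(800,600),interpolation=cv2.INTER_CUBIC)[:600])
E
```

```text
[0.55543688 0.2258982  0.01346233] 0.03417719643620298 [3.59264814 0.72195778 4.16427362]
0.15 0 
0.17 318 [0.5695 0.5698 0.5748 0.5826 0.5838]
0.19 705 [0.5688 0.5695 0.5735 0.5782 0.5794]
0.21 544 [0.5381 0.5685 0.5713 0.5751 0.5767]
0.23 697 [0.5307 0.5356 0.5703 0.5758 0.5797]
0.25 939 [0.5666 0.5673 0.5714 0.5761 0.5772]
0.27 1023 [0.5659 0.5666 0.5708 0.5754 0.5764]
0.29 1937 [0.5657 0.5675 0.5833 0.6031 0.6097]
```

View pics/c2.png

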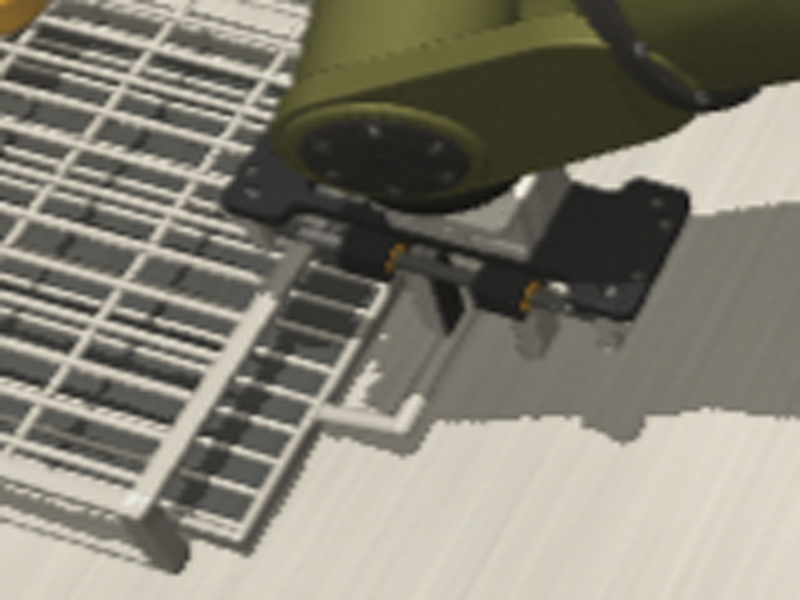

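The bar pushes the finger up and forward at about 45°, so the fingers really end well above the nominal tip. They closed over the bar earlier. Recentre, then go lower while watching the force.

Emit:
{"api": "carry_out", "payload": {
  "motion": [
    [[0,0,-0.1],0],
    [[0,0,-0.25],0],
    [[0,0.08,-0.25],0],
    [[0,0.08,-0.2],0],
    [[0,0.08,-0.1],0],
    [[0,0.08,0],0],
    [[0,0.08,0.03],0],
    [[0,0.08,0.045],0],
    [[0,0.08,0.045],0]
  ]
}}

```text
time_s: 35.3
ee_pos: [0.5705, 0.2263, 0.0034]
eef_rot: [-3.141, 0.0, 1.606]
force: [1.1, 0.6, 1.0]
grip_width: 0.0343
grip_force: 0.0
```

Emit:
{"api": "carry_out", "payload": {
  "motion": [
    [[0,0,0.01],0],
    [[0,0,0.02],0],
    [[0,0,0.02],0]
  ]
}}

```text
time_s: 35.6
ee_pos: [0.5709, 0.2263, -0.0003]
eef_rot: [3.141, -0.0, 1.606]
force: [-0.1, 0.1, 0.7]
grip_width: 0.0342
grip_force: 0.0
```

Emit:
{"api": "carry_out", "payload": {
  "motion": [
    [[0,0,0],0],
    [[0,0,0],0],
    [[0,0,0],0],
    [[0,0,0],0],
    [[0,0,0],0],
    [[0,0,0],0]
  ],
  "hand": 1,
  "force": 40
}}

```text
time_s: 36.2
ee_pos: [0.5712, 0.2263, -0.0002]
eef_rot: [3.141, -0.0, 1.606]
force: [4.6, 0.0, -1.2]
grip_width: 0.0087
grip_force: 40.0
```

The bar is gripped (8.7 mm, 40 N). Pull the shelf out.

Emit:
{"api": "carry_out", "payload": {
  "motion": [
    [[0,-0.04,0],0],
    [[0,-0.1,0],0],
    [[0,-0.17,0],0],
    [[0,-0.25,0],0],
    [[0,-0.33,0],0],
    [[0,-0.41,0],0],
    [[0,-0.49,0],0],
    [[0,-0.57,0],0],
    [[0,-0.65,0],0],
    [[0,-0.73,0],0],
    [[0,-0.8,0],0],
    [[0,-0.8,0],0]
  ]
}}

```text
time_s: 37.4
ee_pos: [0.4093, 0.2206, -0.0003]
eef_rot: [-3.14, 0.0, 1.606]
force: [-4.5, -1.6, 3.4]
grip_width: 0.0087
grip_force: 40.0
```

```bash
python3 - <<'E'
from h import *
o=ctrl.get_obs(); print(o['ee_pos'],o['grip_width'],o['grip_force'],o['force'])
handle("wrist")
E
```

```text
[ 4.09341652e-01  2.20570663e-01 -2.93045844e-04] 0.00871345468797952 40.00066101551056 [-4.45408402 -1.56025778  3.4461046 ]
0.15 0 
0.17 144 [0.4065 0.4066 0.4114 0.4163 0.4165]
0.19 870 [0.406  0.4065 0.4112 0.4159 0.4544]
0.21 1021 [0.4056 0.4062 0.4111 0.453  0.4544]
0.23 1880 [0.3932 0.3969 0.4104 0.4509 0.4536]
0.25 1302 [0.4038 0.4045 0.4097 0.4515 0.4529]
0.27 2106 [0.4028 0.4041 0.4117 0.4499 0.4522]
0.29 1482 [0.4031 0.4063 0.426  0.4501 0.4515]
```

The shelf followed; the handle is at x≈0.410, so it is about 0.19 out. Release, lift, and measure where the fingers really end from the wrist depth.

Emit:
{"api": "carry_out", "payload": {
  "motion": [
    [[0,0,0],0],
    [[0,0,0],0],
    [[0,0,0],0],
    [[0,0,0],0],
    [[0,0,0],0],
    [[0,0,-0.2],0],
    [[0,0,-0.4],0],
    [[0,0,-0.6],0],
    [[0,0,-0.8],0],
    [[0,0,-0.8],0],
    [[0,0,-0.8],0]
  ],
  "hand": 0.27
}}

```text
time_s: 38.55
ee_pos: [0.4111, 0.2207, 0.1598]
eef_rot: [3.141, -0.0, 1.606]
force: [0.0, -0.4, 0.4]
grip_width: 0.0343
grip_force: 0.0
```

```bash
python3 - <<'E'
from h import *
p,d=camera("wrist");i=camera_info("wrist");P=cloud(i,d)
o=ctrl.get_obs(); e=np.array(o["ee_pos"]);a=o["eef_rot"][2];print(e,o["grip_width"])
w=P-e; c,s=np.cos(a),np.sin(a); T=np.stack([c*w[...,0]+s*w[...,1],s*w[...,0]-c*w[...,1],w[...,2]],-1)
m=(d>0)&(abs(T[...,1])<.05)&(T[...,2]>-.03)&(T[...,2]<.1)&(abs(T[...,0])<.03)
for col in (240,255,265,275,365,375,385):
    r=np.where(m[:,col])[0]
    if len(r): print(col,r[0],np.round(T[r[0],col],4),np.round(T[r[len(r)//2],col],4))
print("expected px of TCP:",(lambda v:(i["camera_matrix"]@(v/v[2]))[:2])(att(i).T@(e-np.array(i["origin"]))))
handle("wrist")
flush("top")
E
```

```text
[0.41058292 0.22051853 0.15879536] 0.034369229583028
240 319 [ 0.01   -0.0292  0.0588] [ 0.0098 -0.0251  0.0819]
255 291 [ 0.0101 -0.0276  0.0318] [ 0.0102 -0.0206  0.0799]
265 287 [ 0.01   -0.0239  0.0269] [ 0.0087 -0.0179  0.0761]
275 284 [ 0.0097 -0.0198  0.0227] [ 0.0062 -0.0172  0.0501]
365 285 [0.0103 0.0207 0.0252] [0.0076 0.0172 0.0603]
375 288 [0.0104 0.0247 0.0289] [0.0097 0.0186 0.0777]
385 292 [0.0102 0.0285 0.0331] [0.0107 0.0218 0.0782]
expected px of TCP: [318.77719139 285.39887369]
0.15 156 [0.4075 0.4092 0.4238 0.4413 0.444 ]
0.17 517 [0.4069 0.4078 0.4161 0.442  0.4551]
0.19 296 [0.4062 0.4066 0.4113 0.4517 0.4543]
0.21 319 [0.4047 0.406  0.4107 0.4515 0.4539]
0.23 354 [0.4041 0.4045 0.4096 0.4502 0.4531]
0.25 363 [0.4035 0.4039 0.409  0.4498 0.4527]
0.27 588 [0.4029 0.4037 0.4113 0.4412 0.4518]
0.29 335 [0.4028 0.4059 0.4233 0.4491 0.4514]
ctr [ 0.5887 -0.2368] ext [0.058 0.059] plate z 36.42 ring z 36.59 px [382. 193.]
ctr [ 0.5553 -0.3295] ext [0.057 0.058] plate z 36.51 ring z 36.23 px [424. 207.]
ctr [ 0.4673 -0.1919] ext [0.058 0.058] plate z 36.43 ring z 36.63 px [363. 248.]
ctr [ 0.4499 -0.3247] ext [0.058 0.057] plate z 36.94 ring z 36.43 px [423. 255.]
ctr [ 0.2833 -0.3065] ext [0.057 0.058] plate z 39.66 ring z 36.24 px [417. 331.]
```

The fingers really end about 22 mm above the reported TCP, so I add that to every height. Handle now (0.410,0.2205), all four plates still flush. Turn back and head for the cheeses.

```bash
python3 - <<'E'
from h import *
yw=.035; 
plan(.45,.05,.19,yw)
plan(.53,-.13,.19,yw,frm=(.45,.05,.19,yw))
E
```

```text
shift [-0.8586  0.1683 -0.1587] turn 0.25 rows>= 10.5
shift [ 0.3683  0.9134 -0.    ] turn 0.0 rows>= 3.9
```

Emit:
{"api": "carry_out", "payload": {
  "motion": [
    [[-0.08,0.02,-0.1],0.02],
    [[-0.16,0.04,-0.16],0.045],
    [[-0.24,0.05,-0.16],0.068],
    [[-0.32,0.06,-0.16],0.09],
    [[-0.4,0.08,-0.16],0.115],
    [[-0.48,0.1,-0.16],0.138],
    [[-0.56,0.12,-0.16],0.16],
    [[-0.64,0.14,-0.16],0.185],
    [[-0.72,0.16,-0.16],0.208],
    [[-0.8,0.168,-0.16],0.23],
    [[-0.86,0.168,-0.16],0.25],
    [[-0.86,0.168,-0.16],0.25]
  ],
  "hand": -1
}}

```text
time_s: 39.9
ee_pos: [0.4502, 0.049, 0.1905]
eef_rot: [3.141, 0.002, 0.031]
force: [-0.1, -0.3, -0.1]
grip_width: 0.0942
grip_force: 0.0
```

Emit:
{"api": "carry_out", "payload": {
  "motion": [
    [[0,0.2,0],0],
    [[0,0.4,0],0],
    [[0.05,0.6,0],0],
    [[0.1,0.8,0],0],
    [[0.2,0.9,0],0],
    [[0.2,0.9,0],0],
    [[0.2,0.9,0],0]
  ]
}}

```text
time_s: 40.6
ee_pos: [0.4965, -0.1279, 0.1906]
eef_rot: [-3.141, 0.002, 0.037]
force: [-0.3, 0.0, 0.0]
grip_width: 0.0939
grip_force: 0.0
```

```bash
python3 - <<'E'
from h import *
o=ctrl.get_obs(); print(o['ee_pos'],o['eef_rot'])
flush("wrist",save="pics/w11.png")
plan(.589,-.2365,.1,.035)
plan(.589,-.2365,-.012,.035)
E
```

```text
[ 0.49652308 -0.1279489   0.1906248 ] [-3.14076775e+00  1.74971001e-03  3.74320056e-02]
ctr [0.6405 0.0877] ext [0.019 0.022] plate z 38.44 ring z nan px [47. 16.]
ctr [ 0.589  -0.2357] ext [0.059 0.059] plate z 36.52 ring z 36.3 px [456. 109.]
ctr [ 0.5558 -0.329 ] ext [0.059 0.058] plate z 36.55 ring z 36.47 px [562. 155.]
ctr [ 0.4686 -0.1921] ext [0.059 0.059] plate z 36.31 ring z 36.27 px [390. 248.]
ctr [ 0.4512 -0.324 ] ext [0.059 0.059] plate z 36.49 ring z 36.37 px [534. 272.]
shift [0.4422 0.5619 0.4547] turn 0.0004 rows>= 3.4
shift [0.4422 0.5619 1.0147] turn 0.0004 rows>= 5.0
  return _methods._mean(a, axis=axis, dtype=dtype,
  ret = ret.dtype.type(ret / rcount)
```

Emit:
{"api": "carry_out", "payload": {
  "motion": [
    [[0.15,0.2,0],0],
    [[0.3,0.4,0],0],
    [[0.442,0.56,0.1],0],
    [[0.442,0.56,0.3],0],
    [[0.442,0.56,0.45],0],
    [[0.442,0.56,0.6],0],
    [[0.442,0.56,0.75],0],
    [[0.442,0.56,0.88],0],
    [[0.442,0.56,0.96],0],
    [[0.442,0.56,0.99],0],
    [[0.442,0.56,0.99],0]
  ]
}}

```text
time_s: 41.75
ee_pos: [0.5891, -0.2368, -0.0063]
eef_rot: [-3.141, 0.0, 0.036]
force: [-0.4, 0.8, 0.6]
grip_width: 0.094
grip_force: 0.0
```

Emit:
{"api": "carry_out", "payload": {
  "motion": [
    [[0,0,0.01],0],
    [[0,0,0.02],0],
    [[0,0,0.02],0],
    [[0,0,0.02],0],
    [[0,0,0.02],0],
    [[0,0,0.02],0],
    [[0,0,0.02],0],
    [[0,0,0.02],0],
    [[0,0,0.02],0]
  ],
  "hand": 1,
  "force": 25
}}

```text
time_s: 42.65
ee_pos: [0.5892, -0.2375, -0.0101]
eef_rot: [3.141, -0.0, 0.035]
force: [-1.1, 0.2, 4.7]
grip_width: 0.0596
grip_force: 25.0
```

Gripped (59.6 mm). Lift and carry to the shelf.

Emit:
{"api": "carry_out", "payload": {
  "motion": [
    [[0,0,-0.1],0],
    [[0,0,-0.3],0],
    [[0,0,-0.5],0],
    [[0,0,-0.7],0],
    [[0,0,-0.85],0],
    [[0,-0.15,-0.85],0],
    [[0,-0.35,-0.85],0],
    [[0,-0.55,-0.85],0],
    [[0,-0.75,-0.85],0],
    [[0,-0.95,-0.85],0],
    [[0,-1.0,-0.85],0]
  ]
}}

```text
time_s: 43.75
ee_pos: [0.5816, -0.0341, 0.1593]
eef_rot: [-3.141, 0.001, 0.038]
force: [-0.0, -0.4, -1.0]
grip_width: 0.0595
grip_force: 25.0
```

Emit:
{"api": "carry_out", "payload": {
  "motion": [
    [[0,-0.15,0],0],
    [[0,-0.35,0],0],
    [[0,-0.55,0],0],
    [[0,-0.75,0],0],
    [[0,-0.9,0],0],
    [[0,-1.0,0],0],
    [[0,-1.0,0],0],
    [[0,-1.0,0],0]
  ]
}}

```text
time_s: 44.55
ee_pos: [0.5751, 0.1619, 0.1592]
eef_rot: [3.141, 0.001, 0.035]
force: [0.3, -0.5, -1.7]
grip_width: 0.0595
grip_force: 25.0
```

```bash
python3 - <<'E'
from h import *
o=ctrl.get_obs(); print(o['ee_pos'],o['eef_rot'],o['grip_width'],o['grip_force'])
handle("wrist")
plan(.5733,.2763,.14,.035);plan(.5733,.2763,.008,.035)
E
```

```text
[0.5750608  0.1618998  0.15921423] [3.14130228e+00 5.86638963e-04 3.52979597e-02] 0.05954930147187766 24.999687373638153
0.15 129 [0.4111 0.4127 0.4209 0.4292 0.4303]
0.17 285 [0.4109 0.412  0.4166 0.4279 0.4303]
0.19 222 [0.41   0.4112 0.4149 0.4169 0.4172]
0.21 247 [0.4095 0.4107 0.4146 0.4532 0.4554]
0.23 204 [0.4091 0.4099 0.4136 0.4164 0.4548]
0.25 0 
0.27 9 [0.4464 0.4475 0.4512 0.4527 0.4531]
0.29 49 [0.4389 0.4418 0.4499 0.4527 0.453 ]
shift [ 0.0106 -0.5743  0.0966] turn -0.0001 rows>= 2.3
shift [ 0.0106 -0.5743  0.7566] turn -0.0001 rows>= 3.8
```

Emit:
{"api": "carry_out", "payload": {
  "motion": [
    [[0,-0.15,0],0],
    [[0.01,-0.35,0],0],
    [[0.01,-0.52,0],0],
    [[0.0106,-0.574,0.05],0],
    [[0.0106,-0.574,0.2],0],
    [[0.0106,-0.574,0.4],0],
    [[0.0106,-0.574,0.55],0],
    [[0.0106,-0.574,0.67],0],
    [[0.0106,-0.574,0.73],0],
    [[0.0106,-0.574,0.756],0],
    [[0.0106,-0.574,0.756],0]
  ]
}}

```text
time_s: 45.7
ee_pos: [0.5735, 0.2767, 0.0086]
eef_rot: [-3.142, -0.0, 0.034]
force: [0.9, 0.4, 0.4]
grip_width: 0.0593
grip_force: 25.0
```

Emit:
{"api": "carry_out", "payload": {
  "motion": [
    [[0,0,0.007],0],
    [[0,0,0.014],0],
    [[0,0,0.018],0],
    [[0,0,0.018],0]
  ]
}}

```text
time_s: 46.1
ee_pos: [0.5732, 0.2773, 0.0051]
eef_rot: [-3.141, -0.0, 0.035]
force: [0.3, -0.2, -0.7]
grip_width: 0.0596
grip_force: 25.0
```

Emit:
{"api": "carry_out", "payload": {
  "motion": [
    [[0,0,0.004],0],
    [[0,0,0.008],0],
    [[0,0,0.008],0]
  ]
}}

```text
time_s: 46.4
ee_pos: [0.5734, 0.2773, 0.0039]
eef_rot: [-3.141, -0.001, 0.035]
force: [-2.5, -0.8, 4.7]
grip_width: 0.0596
grip_force: 25.0
```

Emit:
{"api": "carry_out", "payload": {
  "motion": [
    [[0,0,0],0],
    [[0,0,0],0],
    [[0,0,0],0],
    [[0,0,0],0],
    [[0,0,-0.1],0],
    [[0,0,-0.3],0],
    [[0,0,-0.5],0],
    [[0,0,-0.7],0],
    [[0,0,-0.8],0],
    [[0,0,-0.8],0]
  ],
  "hand": -0.7
}}

```text
time_s: 47.4
ee_pos: [0.5743, 0.2777, 0.1666]
eef_rot: [-3.14, -0.005, 0.035]
force: [-0.6, -0.9, -0.6]
grip_width: 0.0802
grip_force: 0.0
```

```bash
python3 - <<'E'
from h import *
o=ctrl.get_obs(); print(o['ee_pos'],o['eef_rot'],o['grip_width'],o['grip_force'])
blobs(.035,.065,name="top",amin=60,box=(.4,.64,.08,.4)); flush("top")
plan(.5558,-.3292,.16,.035)
E
```

```text
[0.57429249 0.27771168 0.16664877] [-3.1396391  -0.0052032   0.03504074] 0.08024406007109264 0.0
c [567.7 272.8] sz [46.9 59.2] ang 38.7 z 0.0496 n 452 px [150. 205.] hsv [ 20.  112.  100.5]
c [412.8 217.7] sz [ 18.2 126.3] ang 4.4 z 0.0377 n 195 px [177. 276.] hsv [25. 22. 72.]
ctr [0.5719 0.277 ] ext [0.058 0.059] plate z 50.46 ring z 50.35 px [151. 206.]
ctr [ 0.5544 -0.3298] ext [0.058 0.058] plate z 36.39 ring z 35.97 px [424. 208.]
ctr [ 0.4673 -0.1931] ext [0.058 0.056] plate z 36.57 ring z 36.51 px [363. 248.]
ctr [ 0.45   -0.3243] ext [0.058 0.057] plate z 36.69 ring z 36.35 px [423. 255.]
ctr [ 0.2831 -0.306 ] ext [0.057 0.058] plate z 39.59 ring z 36.51 px [417. 331.]
shift [-0.1916  3.0265  0.012 ] turn -0.0 rows>= 12.1
```

First cheese stands flat on the shelf (top at z 50 mm). Next, the one at (0.5555,-0.3293).

Emit:
{"api": "carry_out", "payload": {
  "motion": [
    [[0,0.2,0],0],
    [[0,0.45,0],0],
    [[-0.05,0.7,0],0],
    [[-0.06,0.95,0],0],
    [[-0.06,1.0,0],0]
  ],
  "hand": -1
}}

```text
time_s: 48.0
ee_pos: [0.5672, 0.0728, 0.1615]
eef_rot: [3.141, 0.003, 0.031]
force: [-0.1, 0.3, -0.2]
grip_width: 0.0939
grip_force: 0.0
```

Emit:
{"api": "carry_out", "payload": {
  "motion": [
    [[0,0.2,0],0],
    [[0,0.45,0],0],
    [[-0.05,0.7,0],0],
    [[-0.06,0.95,0],0],
    [[-0.06,1.0,0],0]
  ]
}}

```text
time_s: 48.5
ee_pos: [0.5623, -0.127, 0.1615]
eef_rot: [-3.141, 0.002, 0.031]
force: [0.1, 0.2, -0.5]
grip_width: 0.0939
grip_force: 0.0
```

Emit:
{"api": "carry_out", "payload": {
  "motion": [
    [[0,0.2,0],0],
    [[0,0.45,0],0],
    [[-0.05,0.7,0],0],
    [[-0.06,0.9,0],0],
    [[-0.07,0.98,0],0],
    [[-0.07,0.98,0],0],
    [[-0.07,0.98,0],0]
  ]
}}

```text
time_s: 49.2
ee_pos: [0.5563, -0.3182, 0.1624]
eef_rot: [-3.14, 0.001, 0.036]
force: [-0.3, 0.5, -0.3]
grip_width: 0.0942
grip_force: 0.0
```

```bash
python3 - <<'E'
from h import *
flush("top")
plan(.5556,-.3293,.1,.035); plan(.5556,-.3293,-.011,.035)
E
```

```text
ctr [0.5731 0.276 ] ext [0.059 0.058] plate z 50.52 ring z 50.26 px [149. 203.]
ctr [ 0.4674 -0.192 ] ext [0.058 0.058] plate z 36.59 ring z 36.4 px [362. 247.]
ctr [0.4296 0.243 ] ext [0.051 0.178] plate z nan ring z 36.29 px [172. 273.]
shift [-0.0065  0.0568  0.3138] turn 0.0002 rows>= 1.3
shift [-0.0065  0.0568  0.8688] turn 0.0002 rows>= 3.5
  return _methods._mean(a, axis=axis, dtype=dtype,
  ret = ret.dtype.type(ret / rcount)
```

Emit:
{"api": "carry_out", "payload": {
  "motion": [
    [[-0.006,0.056,0.05],0],
    [[-0.006,0.056,0.25],0],
    [[-0.006,0.056,0.45],0],
    [[-0.006,0.056,0.62],0],
    [[-0.006,0.056,0.76],0],
    [[-0.006,0.056,0.84],0],
    [[-0.006,0.056,0.865],0],
    [[-0.006,0.056,0.865],0]
  ]
}}

```text
time_s: 50.05
ee_pos: [0.5554, -0.3309, -0.0096]
eef_rot: [3.142, -0.0, 0.035]
force: [0.2, -0.7, 0.5]
grip_width: 0.0942
grip_force: 0.0
```

Emit:
{"api": "carry_out", "payload": {
  "motion": [
    [[0,0,0],0],
    [[0,0,0],0],
    [[0,0,0],0],
    [[0,0,0],0],
    [[0,0,0],0],
    [[0,0,0],0],
    [[0,0,0],0],
    [[0,0,0],0]
  ],
  "hand": 1
}}

```text
time_s: 50.85
ee_pos: [0.5553, -0.3311, -0.0095]
eef_rot: [3.141, -0.0, 0.035]
force: [-0.8, 1.1, 4.7]
grip_width: 0.0593
grip_force: 25.0
```

Emit:
{"api": "carry_out", "payload": {
  "motion": [
    [[0,0,-0.1],0],
    [[0,0,-0.3],0],
    [[0,0,-0.5],0],
    [[0,0,-0.7],0],
    [[0,0,-0.85],0],
    [[0,-0.15,-0.85],0],
    [[0,-0.35,-0.85],0],
    [[0,-0.55,-0.85],0],
    [[0,-0.75,-0.85],0],
    [[0,-0.95,-0.85],0],
    [[0,-1.0,-0.85],0]
  ]
}}

```text
time_s: 51.95
ee_pos: [0.5479, -0.1279, 0.1601]
eef_rot: [-3.141, 0.0, 0.038]
force: [-0.1, -0.9, -0.7]
grip_width: 0.0596
grip_force: 25.0
```

Emit:
{"api": "carry_out", "payload": {
  "motion": [
    [[0,-0.15,0],0],
    [[0,-0.35,0],0],
    [[0.05,-0.55,0],0],
    [[0.1,-0.75,0],0],
    [[0.14,-0.95,0],0],
    [[0.14,-1.0,0],0],
    [[0.14,-1.0,0],0]
  ]
}}

```text
time_s: 52.65
ee_pos: [0.5691, 0.0705, 0.1597]
eef_rot: [3.141, 0.001, 0.037]
force: [-0.5, -0.6, -0.9]
grip_width: 0.0591
grip_force: 25.0
```

```bash
python3 - <<'E'
from h import *
o=ctrl.get_obs(); print(o['ee_pos'],o['eef_rot'],o['grip_width'],o['grip_force'])
plan(.5767,.1763,.14,.035);plan(.5767,.1763,.007,.035)
E
```

```text
[0.56913453 0.07048241 0.15973739] [3.14147984e+00 7.92816807e-04 3.69178481e-02] 0.05913541636016595 24.99975174665451
shift [ 0.0573 -0.5273  0.0987] turn 0.0003 rows>= 2.2
shift [ 0.0573 -0.5273  0.7637] turn 0.0003 rows>= 3.7
```

Emit:
{"api": "carry_out", "payload": {
  "motion": [
    [[0.02,-0.15,0],0],
    [[0.04,-0.35,0],0],
    [[0.056,-0.5,0],0],
    [[0.056,-0.526,0.05],0],
    [[0.056,-0.526,0.2],0],
    [[0.056,-0.526,0.4],0],
    [[0.056,-0.526,0.55],0],
    [[0.056,-0.526,0.67],0],
    [[0.056,-0.526,0.73],0],
    [[0.056,-0.526,0.755],0],
    [[0.056,-0.526,0.765],0],
    [[0.056,-0.526,0.765],0]
  ]
}}

```text
time_s: 53.85
ee_pos: [0.5773, 0.175, 0.0081]
eef_rot: [-3.141, -0.001, 0.035]
force: [-0.3, -0.9, -1.3]
grip_width: 0.0595
grip_force: 25.0
```

Emit:
{"api": "carry_out", "payload": {
  "motion": [
    [[0,0,0.006],0],
    [[0,0,0.012],0],
    [[0,0,0.012],0]
  ]
}}

```text
time_s: 54.15
ee_pos: [0.5768, 0.1753, 0.0051]
eef_rot: [-3.142, -0.0, 0.035]
force: [-0.2, 0.2, -1.5]
grip_width: 0.0596
grip_force: 25.0
```

Emit:
{"api": "carry_out", "payload": {
  "motion": [
    [[0,0,0.004],0],
    [[0,0,0.007],0],
    [[0,0,0.007],0]
  ]
}}

```text
time_s: 54.45
ee_pos: [0.5771, 0.1754, 0.0045]
eef_rot: [-3.141, -0.001, 0.035]
force: [-3.3, -0.3, 7.8]
grip_width: 0.0595
grip_force: 25.0
```

Emit:
{"api": "carry_out", "payload": {
  "motion": [
    [[0,0,0],0],
    [[0,0,0],0],
    [[0,0,0],0],
    [[0,0,0],0],
    [[0,0,-0.1],0],
    [[0,0,-0.3],0],
    [[0,0,-0.5],0],
    [[0,0,-0.7],0],
    [[0,0,-0.8],0],
    [[0,0,-0.8],0]
  ],
  "hand": -0.7
}}

```text
time_s: 55.45
ee_pos: [0.5779, 0.1756, 0.1666]
eef_rot: [-3.141, -0.005, 0.035]
force: [0.3, -0.4, 0.4]
grip_width: 0.0798
grip_force: 0.0
```

Emit:
{"api": "carry_out", "payload": {
  "motion": [
    [[-0.1,0.2,0],0],
    [[-0.2,0.45,0],0],
    [[-0.3,0.7,0],0],
    [[-0.4,0.9,0],0],
    [[-0.4,1.0,0],0],
    [[-0.4,1.0,0],0]
  ],
  "hand": -1
}}

```text
time_s: 56.05
ee_pos: [0.503, -0.0297, 0.1623]
eef_rot: [3.142, 0.001, 0.032]
force: [-0.3, -0.7, -0.5]
grip_width: 0.0942
grip_force: 0.0
```

```bash
python3 - <<'E'
from h import *
o=ctrl.get_obs(); print(o['ee_pos'],o['eef_rot'],o['grip_width'],o['grip_force'])
flush("top"); flush("wrist")
plan(.4682,-.1925,.1,.035); plan(.4682,-.1925,-.011,.035)
E
```

```text
[ 0.50298871 -0.02965774  0.16234563] [3.14159172e+00 1.39527331e-03 3.17242248e-02] 0.0942368270919188 0.0
ctr [0.5767 0.1759] ext [0.059 0.06 ] plate z 50.41 ring z 50.01 px [195. 201.]
ctr [0.5734 0.2771] ext [0.06 0.06] plate z 50.17 ring z 50.25 px [149. 203.]
ctr [ 0.4674 -0.1921] ext [0.058 0.058] plate z 36.54 ring z 36.24 px [363. 248.]
ctr [ 0.4499 -0.3247] ext [0.058 0.057] plate z 36.67 ring z 36.23 px [423. 255.]
ctr [0.4305 0.2129] ext [0.053 0.144] plate z nan ring z 36.91 px [176. 272.]
ctr [ 0.2834 -0.3068] ext [0.057 0.058] plate z 39.07 ring z 36.65 px [417. 331.]
ctr [0.5773 0.1753] ext [0.059 0.058] plate z 49.83 ring z 49.65 px [ 47. 119.]
ctr [ 0.4694 -0.1905] ext [0.058 0.057] plate z 36.19 ring z 35.98 px [514. 270.]
ctr [ 0.4477 -0.3007] ext [0.041 0.014] plate z 31.68 ring z 28.49 px [634. 298.]
ctr [0.428  0.2001] ext [0.043 0.091] plate z nan ring z 35.41 px [ 63. 314.]
shift [-0.2048  0.8198  0.3125] turn -0.0001 rows>= 3.6
shift [-0.2048  0.8198  0.8675] turn -0.0001 rows>= 4.8
  return _methods._mean(a, axis=axis, dtype=dtype,
  ret = ret.dtype.type(ret / rcount)
```

Two stand on the shelf. Now the one at (0.4682,-0.1925).

Emit:
{"api": "carry_out", "payload": {
  "motion": [
    [[-0.05,0.2,0],0],
    [[-0.1,0.45,0],0],
    [[-0.17,0.65,0],0],
    [[-0.205,0.8,0],0],
    [[-0.205,0.82,0.05],0],
    [[-0.205,0.82,0.25],0],
    [[-0.205,0.82,0.45],0],
    [[-0.205,0.82,0.62],0],
    [[-0.205,0.82,0.76],0],
    [[-0.205,0.82,0.84],0],
    [[-0.205,0.82,0.866],0],
    [[-0.205,0.82,0.866],0]
  ]
}}

```text
time_s: 57.35
ee_pos: [0.4686, -0.1914, -0.0105]
eef_rot: [-3.141, 0.001, 0.036]
force: [-0.1, -0.2, -0.2]
grip_width: 0.0942
grip_force: 0.0
```

Emit:
{"api": "carry_out", "payload": {
  "motion": [
    [[0,0,0],0],
    [[0,0,0],0],
    [[0,0,0],0],
    [[0,0,0],0],
    [[0,0,0],0],
    [[0,0,0],0],
    [[0,0,0],0],
    [[0,0,0],0]
  ],
  "hand": 1
}}

```text
time_s: 58.15
ee_pos: [0.4687, -0.1929, -0.0095]
eef_rot: [3.141, -0.0, 0.035]
force: [-1.8, -0.4, 5.9]
grip_width: 0.0598
grip_force: 25.0
```

Emit:
{"api": "carry_out", "payload": {
  "motion": [
    [[0,0,-0.1],0],
    [[0,0,-0.3],0],
    [[0,0,-0.5],0],
    [[0,0,-0.7],0],
    [[0,0,-0.85],0],
    [[0,-0.15,-0.85],0],
    [[0,-0.35,-0.85],0],
    [[0.05,-0.55,-0.85],0],
    [[0.1,-0.75,-0.85],0],
    [[0.15,-0.95,-0.85],0],
    [[0.15,-1.0,-0.85],0]
  ]
}}

```text
time_s: 59.25
ee_pos: [0.4917, 0.0112, 0.1599]
eef_rot: [-3.141, 0.0, 0.038]
force: [-0.9, -0.8, -2.1]
grip_width: 0.0593
grip_force: 25.0
```

Emit:
{"api": "carry_out", "payload": {
  "motion": [
    [[0,-0.15,0],0],
    [[0,-0.35,0],0],
    [[0.03,-0.55,0],0],
    [[0.06,-0.75,0],0],
    [[0.1,-0.95,0],0],
    [[0.1,-1.0,0],0],
    [[0.1,-1.0,0],0]
  ]
}}

```text
time_s: 59.95
ee_pos: [0.5042, 0.2092, 0.1596]
eef_rot: [3.141, 0.001, 0.037]
force: [0.5, -0.3, -1.5]
grip_width: 0.0598
grip_force: 25.0
```

```bash
python3 - <<'E'
from h import *
o=ctrl.get_obs(); print(o['ee_pos'],o['eef_rot'],o['grip_width'],o['grip_force'])
plan(.4982,.2736,.14,.035);plan(.4982,.2736,.007,.035)
E
```

```text
[0.50416141 0.20923132 0.15963077] [3.14118898e+00 9.85188766e-04 3.67028950e-02] 0.05978558522093852 24.99984472990036
shift [-0.018  -0.3227  0.0982] turn 0.0003 rows>= 1.4
shift [-0.018  -0.3227  0.7632] turn 0.0003 rows>= 3.3
```

Emit:
{"api": "carry_out", "payload": {
  "motion": [
    [[-0.01,-0.15,0],0],
    [[-0.018,-0.3,0],0],
    [[-0.018,-0.321,0.05],0],
    [[-0.018,-0.321,0.2],0],
    [[-0.018,-0.321,0.4],0],
    [[-0.018,-0.321,0.55],0],
    [[-0.018,-0.321,0.67],0],
    [[-0.018,-0.321,0.73],0],
    [[-0.018,-0.321,0.755],0],
    [[-0.018,-0.321,0.765],0],
    [[-0.018,-0.321,0.765],0]
  ]
}}

```text
time_s: 61.05
ee_pos: [0.4992, 0.2727, 0.0081]
eef_rot: [-3.141, -0.001, 0.035]
force: [-0.1, 0.2, -0.6]
grip_width: 0.0597
grip_force: 25.0
```

Emit:
{"api": "carry_out", "payload": {
  "motion": [
    [[0,0,0.006],0],
    [[0,0,0.012],0],
    [[0,0,0.016],0],
    [[0,0,0.018],0],
    [[0,0,0.018],0]
  ]
}}

```text
time_s: 61.55
ee_pos: [0.4989, 0.2729, 0.0045]
eef_rot: [-3.141, -0.001, 0.035]
force: [-2.5, -1.0, 6.8]
grip_width: 0.059
grip_force: 25.0
```

Seated (7 N). Release, lift, go for the last.

Emit:
{"api": "carry_out", "payload": {
  "motion": [
    [[0,0,0],0],
    [[0,0,0],0],
    [[0,0,0],0],
    [[0,0,0],0],
    [[0,0,-0.1],0],
    [[0,0,-0.3],0],
    [[0,0,-0.5],0],
    [[0,0,-0.7],0],
    [[0,0,-0.8],0],
    [[0,0,-0.8],0]
  ],
  "hand": -0.7
}}

```text
time_s: 62.55
ee_pos: [0.4998, 0.2733, 0.1667]
eef_rot: [-3.139, -0.005, 0.035]
force: [-0.5, -0.5, 0.1]
grip_width: 0.0799
grip_force: 0.0
```

Emit:
{"api": "carry_out", "payload": {
  "motion": [
    [[0,0.2,0],0],
    [[0,0.45,0],0],
    [[-0.05,0.7,0],0],
    [[-0.1,0.9,0],0],
    [[-0.1,1.0,0],0]
  ],
  "hand": -1
}}

```text
time_s: 63.05
ee_pos: [0.4843, 0.0695, 0.1623]
eef_rot: [3.141, 0.002, 0.033]
force: [1.2, 0.4, 0.2]
grip_width: 0.0942
grip_force: 0.0
```

Emit:
{"api": "carry_out", "payload": {
  "motion": [
    [[0,0.2,0],0],
    [[0,0.45,0],0],
    [[-0.05,0.7,0],0],
    [[-0.1,0.9,0],0],
    [[-0.1,1.0,0],0],
    [[-0.1,1.0,0],0]
  ]
}}

```text
time_s: 63.65
ee_pos: [0.4719, -0.1303, 0.1622]
eef_rot: [-3.141, 0.002, 0.032]
force: [0.9, -0.2, -0.8]
grip_width: 0.094
grip_force: 0.0
```

```bash
python3 - <<'E' 2>/dev/null
from h import *
o=ctrl.get_obs(); print(o['ee_pos'],o['eef_rot'],o['grip_width'],o['grip_force'])
flush("top"); flush("wrist")
plan(.451,-.3245,.1,.035); plan(.451,-.3245,-.011,.035)
E
```

```text
[ 0.47194427 -0.13028448  0.16224896] [-3.14108662e+00  1.77857427e-03  3.17908669e-02] 0.09396377908732788 0.0
ctr [0.5767 0.1753] ext [0.059 0.059] plate z 50.81 ring z 50.68 px [195. 201.]
ctr [0.573  0.2765] ext [0.06  0.059] plate z 49.89 ring z 50.32 px [149. 203.]
ctr [0.4976 0.2724] ext [0.057 0.059] plate z 50.77 ring z 50.04 px [151. 237.]
ctr [ 0.45   -0.3245] ext [0.058 0.058] plate z 36.33 ring z 36.41 px [423. 255.]
ctr [0.4297 0.2236] ext [0.051 0.139] plate z nan ring z 36.57 px [175. 273.]
ctr [ 0.2833 -0.3067] ext [0.057 0.058] plate z 39.35 ring z 36.43 px [417. 331.]
ctr [ 0.4518 -0.3235] ext [0.059 0.059] plate z 36.37 ring z 36.2 px [555. 255.]
shift [-0.1401  0.9784  0.3129] turn -0.0001 rows>= 4.1
shift [-0.1401  0.9784  0.8679] turn -0.0001 rows>= 5.3
```

Emit:
{"api": "carry_out", "payload": {
  "motion": [
    [[-0.05,0.2,0],0],
    [[-0.1,0.45,0],0],
    [[-0.13,0.7,0],0],
    [[-0.14,0.93,0],0],
    [[-0.14,0.976,0.05],0],
    [[-0.14,0.976,0.25],0],
    [[-0.14,0.976,0.45],0],
    [[-0.14,0.976,0.62],0],
    [[-0.14,0.976,0.76],0],
    [[-0.14,0.976,0.84],0],
    [[-0.14,0.976,0.866],0],
    [[-0.14,0.976,0.866],0]
  ]
}}

```text
time_s: 64.95
ee_pos: [0.4517, -0.3231, -0.0101]
eef_rot: [-3.141, 0.001, 0.036]
force: [-0.1, 0.0, 0.4]
grip_width: 0.0941
grip_force: 0.0
```

Emit:
{"api": "carry_out", "payload": {
  "motion": [
    [[0,0,0],0],
    [[0,0,0],0],
    [[0,0,0],0],
    [[0,0,0],0],
    [[0,0,0],0],
    [[0,0,0],0],
    [[0,0,0],0],
    [[0,0,0],0]
  ],
  "hand": 1
}}

```text
time_s: 65.75
ee_pos: [0.4517, -0.3246, -0.0092]
eef_rot: [3.141, -0.0, 0.035]
force: [-1.4, -0.1, 5.4]
grip_width: 0.0597
grip_force: 25.0
```

Emit:
{"api": "carry_out", "payload": {
  "motion": [
    [[0,0,-0.1],0],
    [[0,0,-0.3],0],
    [[0,0,-0.5],0],
    [[0,0,-0.7],0],
    [[0,0,-0.85],0],
    [[0,-0.15,-0.85],0],
    [[0,-0.35,-0.85],0],
    [[0.05,-0.55,-0.85],0],
    [[0.1,-0.75,-0.85],0],
    [[0.15,-0.95,-0.85],0],
    [[0.15,-1.0,-0.85],0]
  ]
}}

```text
time_s: 66.85
ee_pos: [0.4748, -0.1204, 0.1602]
eef_rot: [-3.141, 0.0, 0.038]
force: [0.4, 0.4, -1.9]
grip_width: 0.0589
grip_force: 25.0
```

Emit:
{"api": "carry_out", "payload": {
  "motion": [
    [[0,-0.15,0],0],
    [[0,-0.35,0],0],
    [[0.05,-0.55,0],0],
    [[0.1,-0.75,0],0],
    [[0.15,-0.95,0],0],
    [[0.15,-1.0,0],0],
    [[0.15,-1.0,0],0]
  ]
}}

```text
time_s: 67.55
ee_pos: [0.4972, 0.078, 0.16]
eef_rot: [3.141, 0.001, 0.037]
force: [0.8, -0.8, -2.4]
grip_width: 0.0597
grip_force: 25.0
```

```bash
python3 - <<'E'
from h import *
o=ctrl.get_obs(); print(o['ee_pos'],o['eef_rot'],o['grip_width'],o['grip_force'])
plan(.5015,.1725,.14,.035);plan(.5015,.1725,.007,.035)
E
```

```text
[0.49722668 0.07799981 0.15997185] [3.14144461e+00 9.26900856e-04 3.69502616e-02] 0.05974918077012264 24.999704360961914
shift [ 0.0388 -0.4714  0.0999] turn 0.0003 rows>= 1.9
shift [ 0.0388 -0.4714  0.7649] turn 0.0003 rows>= 3.6
```

Emit:
{"api": "carry_out", "payload": {
  "motion": [
    [[0.01,-0.15,0],0],
    [[0.03,-0.35,0],0],
    [[0.036,-0.472,0.05],0],
    [[0.036,-0.472,0.2],0],
    [[0.036,-0.472,0.4],0],
    [[0.036,-0.472,0.55],0],
    [[0.036,-0.472,0.67],0],
    [[0.036,-0.472,0.73],0],
    [[0.036,-0.472,0.755],0],
    [[0.036,-0.472,0.767],0],
    [[0.036,-0.472,0.767],0]
  ]
}}

```text
time_s: 68.65
ee_pos: [0.502, 0.1718, 0.0078]
eef_rot: [-3.141, -0.001, 0.035]
force: [-0.0, -0.6, -1.1]
grip_width: 0.0599
grip_force: 25.0
```

Emit:
{"api": "carry_out", "payload": {
  "motion": [
    [[0,0,0.006],0],
    [[0,0,0.012],0],
    [[0,0,0.016],0],
    [[0,0,0.018],0],
    [[0,0,0.018],0]
  ]
}}

```text
time_s: 69.15
ee_pos: [0.502, 0.1722, 0.0047]
eef_rot: [-3.141, -0.002, 0.035]
force: [-3.9, -2.3, 9.6]
grip_width: 0.0597
grip_force: 25.0
```

Emit:
{"api": "carry_out", "payload": {
  "motion": [
    [[0,0,0],0],
    [[0,0,0],0],
    [[0,0,0],0],
    [[0,0,0],0],
    [[0,0,-0.1],0],
    [[0,0,-0.3],0],
    [[0,0,-0.5],0],
    [[0,0,-0.7],0],
    [[0,0,-0.8],0],
    [[0,0,-0.8],0]
  ],
  "hand": -0.7
}}

```text
time_s: 70.15
ee_pos: [0.5026, 0.1724, 0.1663]
eef_rot: [-3.14, -0.005, 0.035]
force: [0.1, 0.2, 0.8]
grip_width: 0.0799
grip_force: 0.0
```

```bash
python3 - <<'E' 2>/dev/null
from h import *
o=ctrl.get_obs(); print(o['ee_pos'],o['eef_rot'],o['grip_width'],o['grip_force'])
flush("wrist")
plan(.41,.2205,.12,.035+np.pi/2)
E
```

```text
[0.50256415 0.17236446 0.16630197] [-3.14044385 -0.00495297  0.03501354] 0.07992568688851016 0.0
ctr [0.5728 0.2766] ext [0.059 0.058] plate z 47.3 ring z 47.13 px [183. 128.]
ctr [0.5764 0.1754] ext [0.059 0.059] plate z 47.41 ring z 47.32 px [318. 128.]
ctr [0.4976 0.2722] ext [0.06  0.059] plate z 47.48 ring z 47.42 px [193. 226.]
ctr [0.5009 0.1722] ext [0.058 0.059] plate z 47.68 ring z 47.58 px [319. 227.]
ctr [ 0.5171 -0.0449] ext [0.028 0.021] plate z 44.58 ring z nan px [594. 215.]
ctr [0.4235 0.2011] ext [0.037 0.094] plate z 31.21 ring z 33.42 px [291. 321.]
shift [-0.4499 -0.2577  0.2202] turn -0.25 rows>= 10.5
```

All four stand level on the shelf. Now turn to the handle and push home.

Emit:
{"api": "carry_out", "payload": {
  "motion": [
    [[-0.05,-0.02,0],-0.02],
    [[-0.1,-0.05,0],-0.04],
    [[-0.15,-0.08,0],-0.065],
    [[-0.2,-0.11,0],-0.088],
    [[-0.25,-0.14,0],-0.11],
    [[-0.3,-0.17,0],-0.135],
    [[-0.35,-0.2,0],-0.158],
    [[-0.4,-0.22,0],-0.18],
    [[-0.43,-0.24,0],-0.205],
    [[-0.45,-0.258,0],-0.228],
    [[-0.45,-0.258,0.1],-0.25],
    [[-0.45,-0.258,0.2],-0.25]
  ],
  "hand": 0.27
}}

```text
time_s: 71.4
ee_pos: [0.409, 0.2203, 0.1215]
eef_rot: [-3.14, 0.001, 1.611]
force: [-0.0, 0.7, -0.1]
grip_width: 0.0342
grip_force: 0.0
```

Emit:
{"api": "carry_out", "payload": {
  "motion": [
    [[0,0,0],0],
    [[0,0,0],0]
  ]
}}

```text
time_s: 71.6
ee_pos: [0.4093, 0.2203, 0.1229]
eef_rot: [-3.14, 0.001, 1.605]
force: [-0.5, -0.5, -0.1]
grip_width: 0.0342
grip_force: 0.0
```

```bash
python3 - <<'E' 2>/dev/null
from h import *
o=ctrl.get_obs(); print(o['ee_pos'],o['eef_rot'],o['grip_width'],o['grip_force'])
handle()
plan(.410,.2205,-.001,.035+np.pi/2)
E
```

```text
[0.40930007 0.22027633 0.12287405] [-3.13986561e+00  6.77769238e-04  1.60517533e+00] 0.034192847663782285 0.0
0.15 156 [0.4089 0.4105 0.4249 0.5547 0.5561]
0.17 890 [0.4083 0.4096 0.4277 0.55   0.5531]
0.19 1162 [0.4076 0.4093 0.4783 0.5572 0.5618]
0.21 1047 [0.407  0.4083 0.4932 0.5805 0.5924]
0.23 518 [0.4056 0.4067 0.4127 0.454  0.4552]
0.25 686 [0.405  0.4058 0.4133 0.5559 0.5657]
0.27 1278 [0.4043 0.4058 0.4351 0.5477 0.5507]
0.29 1156 [0.4043 0.4103 0.4519 0.5511 0.5539]
shift [2.000e-04 1.500e-03 6.227e-01] turn -0.0001 rows>= 2.5
```

Emit:
{"api": "carry_out", "payload": {
  "motion": [
    [[0,0.005,0.15],0],
    [[0,0.008,0.3],0],
    [[0,0.008,0.45],0],
    [[0,0.008,0.56],0],
    [[0,0.008,0.61],0],
    [[0,0.008,0.62],0],
    [[0,0.008,0.62],0]
  ]
}}

```text
time_s: 72.35
ee_pos: [0.4118, 0.2208, 0.0003]
eef_rot: [3.141, -0.0, 1.606]
force: [0.1, -0.6, 0.6]
grip_width: 0.0341
grip_force: 0.0
```

Emit:
{"api": "carry_out", "payload": {
  "motion": [
    [[0,0,0],0],
    [[0,0,0],0],
    [[0,0,0],0],
    [[0,0,0],0],
    [[0,0,0],0],
    [[0,0,0],0]
  ],
  "hand": 1,
  "force": 40
}}

```text
time_s: 72.95
ee_pos: [0.4113, 0.2206, -0.0002]
eef_rot: [3.141, -0.0, 1.606]
force: [-2.8, -0.9, 5.9]
grip_width: 0.0087
grip_force: 40.0
```

Emit:
{"api": "carry_out", "payload": {
  "motion": [
    [[0,0.02,0],0],
    [[0,0.05,0],0],
    [[0,0.1,0],0],
    [[0,0.16,0],0],
    [[0,0.22,0],0],
    [[0,0.28,0],0],
    [[0,0.34,0],0],
    [[0,0.4,0],0],
    [[0,0.46,0],0],
    [[0,0.51,0],0],
    [[0,0.54,0],0],
    [[0,0.55,0],0]
  ]
}}

```text
time_s: 74.15
ee_pos: [0.5216, 0.2245, -0.0001]
eef_rot: [3.141, -0.0, 1.606]
force: [-5.0, 0.0, 8.6]
grip_width: 0.0086
grip_force: 40.0
```

Emit:
{"api": "carry_out", "payload": {
  "motion": [
    [[0,0.02,0],0],
    [[0,0.05,0],0],
    [[0,0.1,0],0],
    [[0,0.15,0],0],
    [[0,0.2,0],0],
    [[0,0.25,0],0],
    [[0,0.29,0],0],
    [[0,0.32,0],0],
    [[0,0.34,0],0],
    [[0,0.35,0],0]
  ]
}}

```text
time_s: 75.15
ee_pos: [0.5913, 0.227, -0.0002]
eef_rot: [-3.141, -0.0, 1.606]
force: [-4.6, -0.4, 6.6]
grip_width: 0.0089
grip_force: 40.0
```

Emit:
{"api": "carry_out", "payload": {
  "motion": [
    [[0,0.01,0],0],
    [[0,0.02,0],0],
    [[0,0.03,0],0],
    [[0,0.03,0],0]
  ]
}}

```text
time_s: 75.55
ee_pos: [0.5973, 0.2272, -0.0001]
eef_rot: [3.141, -0.0, 1.606]
force: [-2.7, -0.2, 5.3]
grip_width: 0.0087
grip_force: 40.0
```

Emit:
{"api": "carry_out", "payload": {
  "motion": [
    [[0,0.01,0],0],
    [[0,0.02,0],0],
    [[0,0.025,0],0],
    [[0,0.025,0],0]
  ]
}}

```text
time_s: 75.95
ee_pos: [0.6016, 0.2273, -0.0001]
eef_rot: [-3.14, 0.0, 1.606]
force: [-6.4, -0.2, 8.5]
grip_width: 0.0087
grip_force: 40.0
```

Emit:
{"api": "carry_out", "payload": {
  "motion": [
    [[0,0.005,0],0],
    [[0,0.01,0],0],
    [[0,0.015,0],0],
    [[0,0.015,0],0]
  ]
}}

```text
time_s: 76.35
ee_pos: [0.6015, 0.2273, -0.0002]
eef_rot: [-3.133, 0.001, 1.606]
force: [-29.3, -3.2, 22.7]
grip_width: 0.0088
grip_force: 40.0
```

The shelf hit its stop at 0.6015, which is home. Unload, release, lift and back away.

Emit:
{"api": "carry_out", "payload": {
  "motion": [
    [[0,-0.008,0],0],
    [[0,-0.015,0],0],
    [[0,-0.015,0],0]
  ]
}}

```text
time_s: 76.65
ee_pos: [0.6017, 0.2273, -0.0001]
eef_rot: [-3.141, -0.0, 1.606]
force: [-6.4, -0.5, 7.8]
grip_width: 0.0089
grip_force: 40.0
```

Emit:
{"api": "carry_out", "payload": {
  "motion": [
    [[0,0,0],0],
    [[0,0,0],0],
    [[0,0,0],0],
    [[0,0,0],0],
    [[0,0,0],0],
    [[0,0,-0.15],0],
    [[0,0,-0.35],0],
    [[0,0,-0.6],0],
    [[0,0,-0.8],0],
    [[0,-0.2,-0.9],0],
    [[0,-0.45,-0.9],0],
    [[0,-0.6,-0.9],0]
  ],
  "hand": 0.27
}}

```text
time_s: 77.85
ee_pos: [0.4799, 0.2228, 0.18]
eef_rot: [3.141, -0.0, 1.606]
force: [0.7, 1.0, 0.3]
grip_width: 0.0343
grip_force: 0.0
```

Emit:
{"api": "carry_out", "payload": {
  "motion": [
    [[-0.2,-0.2,0],0],
    [[-0.2,-0.4,0],0],
    [[-0.2,-0.4,0],0]
  ]
}}

```text
time_s: 78.15
ee_pos: [0.4001, 0.1792, 0.1795]
eef_rot: [-3.141, 0.0, 1.606]
force: [0.8, 0.2, -0.2]
grip_width: 0.0344
grip_force: 0.0
```

```bash
python3 - <<'E' 2>/dev/null
from h import *
o=ctrl.get_obs(); print(o['ee_pos'],o['eef_rot'],o['grip_width'],o['force'])
p,d=camera("top");i=camera_info("top");P=cloud(i,d); cv2.imwrite("pics/fin.png",p)
blobs(.085,.11,name="top",amin=60,box=(.45,.6,-.12,.02))
handle("top")
blobs(.04,.056,name="top",amin=10,box=(.6,.85,.1,.36))
for n in("brush","jar"): print(n,[(np.round(r["location"]),round(r["conf"],2)) for r in finder.pinpoint("top",n)][:2])
cv2.imwrite("pics/fin_c.png",cv2.resize(p[30:290,80:340],(600,600),interpolation=cv2.INTER_CUBIC))
E
```

```text
[0.40007947 0.17924263 0.17951057] [-3.14104345e+00  7.86114691e-05  1.60579687e+00] 0.034374964301160084 [ 0.79172536  0.15935872 -0.23175828]
c [517.5 -48.8] sz [23.7 23.2] ang 17.6 z 0.0972 n 127 px [297. 224.] hsv [25. 14. 22.]
0.15 0 
0.17 46 [0.5978 0.5986 0.6028 0.6092 0.6096]
0.19 40 [0.5982 0.5985 0.6027 0.6079 0.6086]
0.21 41 [0.5965 0.597  0.6011 0.606  0.6062]
0.23 46 [0.5968 0.5969 0.601  0.6061 0.6066]
0.25 37 [0.5954 0.5965 0.5996 0.604  0.6045]
0.27 45 [0.5951 0.5955 0.5994 0.6047 0.6048]
0.29 30 [0.5955 0.5956 0.603  0.6095 0.6098]
c [788.  183.3] sz [18.2 16.5] ang 3.2 z 0.0501 n 62 px [191. 105.] hsv [ 28.  84. 124.]
c [782.9 200.1] sz [ 8.4 17.1] ang 50.4 z 0.0501 n 24 px [182. 107.] hsv [ 32.   77.  141.5]
c [785.9 164.4] sz [20.4  9.5] ang 29.2 z 0.0505 n 26 px [200. 106.] hsv [ 23.   93.  104.5]
c [782.4 294.3] sz [15.6 17. ] ang 8.6 z 0.0509 n 53 px [140. 108.] hsv [ 30.  86. 127.]
c [783.  272.2] sz [15.8 15.6] ang 0.8 z 0.0507 n 52 px [149. 107.] hsv [ 26.   84.5 112. ]
c [755.9 180.4] sz [18.2 36. ] ang 87.9 z 0.05 n 129 px [191. 119.] hsv [ 21.  97. 104.]

[... 461 characters left out ...]
1.3 293.5] sz [33.8 18. ] ang 3.3 z 0.0501 n 118 px [140. 121.] hsv [ 25.   90.5 110. ]
c [688.1 199.4] sz [45.  15.4] ang 6.0 z 0.0499 n 110 px [183. 149.] hsv [ 33.  77. 145.]
c [687.1 178.6] sz [17.2 48.9] ang 88.6 z 0.0502 n 183 px [192. 150.] hsv [ 21.  98. 101.]
c [689.7 157.1] sz [15.6 48.9] ang 90.0 z 0.0489 n 139 px [202. 148.] hsv [ 22.  95. 108.]
c [684.7 291.5] sz [50.6 17.9] ang 2.7 z 0.0505 n 171 px [141. 151.] hsv [ 24.  96. 111.]
c [684.  267.9] sz [18.5 49.1] ang 89.1 z 0.0506 n 172 px [151. 152.] hsv [ 27.  85. 124.]
c [689.1 252.9] sz [ 5.8 35.3] ang 89.5 z 0.0457 n 39 px [159. 150.] hsv [ 20. 112.  87.]
brush [(array([282., 289.]), 0.98)]
jar [(array([324., 143.]), 0.75)]
```

View pics/fin_c.png

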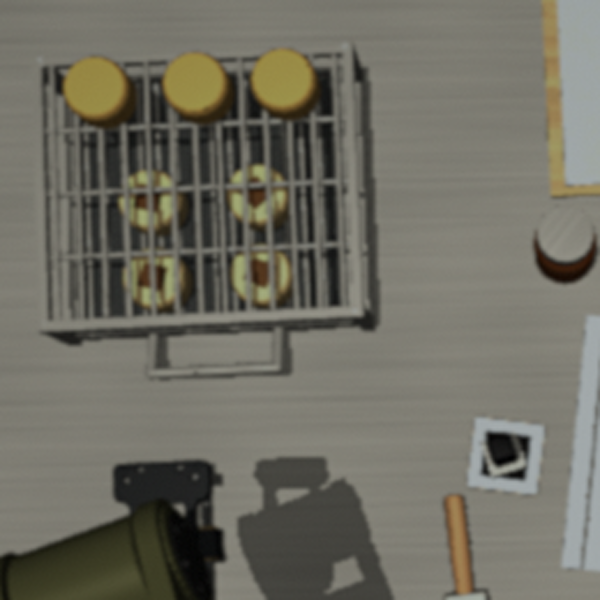

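The shelf is home with all four cheeses level at z≈50 mm, near crop pixels (150,200), (258,195), (155,280) and (262,275). The stamp is upright on its rest at (503,452), and the jar and brush haven't moved. Handing in.

```bash
python3 -c "
from station import ctrl
print(ctrl.hand_in())"
```

```text
the job is handed in; nothing more can be done
None
```

I handed the job in at about 78 s of the 210 s: all four mark plates pressed flush, the stamp upright on the middle of its rest, and all four cheeses level on the shelf, which is pushed home; the jar and brush were left alone, and no verdict came back.

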